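Put the food probes on charge and their sleeves away

ROBOT

A 6-joint arm with a two-finger parallel gripper is mounted at the origin on the work surface. World frame = base frame: x ahead of the robot, y to its left, z up, the work surface at z = 0. Lengths are in m, angles in rad, forces in N, time in s.
With the tool pointing down it reaches from about 0.275 to 0.775 m from the base axis. Payload 14.6 kg.
Tool frame: the origin (TCP) lies midway between the tips of the shut fingers; the grasp point (between the pads) lies 19 mm behind it; z points along the fingers, y is the line along which they close (so a half turn about z gives the same grasp; the last joint's range is limited). The gripper opens to 85 mm and grips with 20 to 120 N. Pads are 22 mm wide; open, the fingers measure 114 mm over their backs; the gripper's body (76 mm by 85 mm) begins 54 mm behind the grasp point. The pads swing forward as they close: fully open they stand 13 mm farther back than shut.
Start: joints at [-1.457, 0.263, -0.048, 1.259, 0, 1.415], TCP at [0.139, -0.506, 0.231] pointing down, gripper open.
Joint ranges: [-2.65, 2.65], [-0.89, 1.7], [-1.18, 1.37], [-2.13, 2.11], [-1.35, 1.29], [-3.14, 3.14]. Speed limits (rad/s): [1.89, 1.89, 2.57, 2.79, 3.14, 3.14].

INTERFACE

Orientations are given as a rotation vector (axis times angle).
In Python, from station import r gives the robot as it stands. The module is installed in compiled form; this text tells all that it offers.
- The arm moves only by the tool arm_command, never from a script. Its argument "deltas" is a list of rows, each a list of 7 numbers: the opening, from 0 (shut) to 1 (fully open), then the shift along the tool's x, y, z in m, then the turn, a rotation vector about the tool's x, y, z in degrees. In form: [[grip, tx, ty, tz, rx, ry, rz], ...]. A call has 1 to 8 rows; each row shifts and turns the commanded pose from where the row before left it, along the tool's axes as they then stand; what a row does not reach is not made up. A row lasts 1/10 s, in which the tool goes at most 50 mm and 8.59 degrees, less where a joint would pass 70% of its speed; a pose out of reach is approached as far as the arm can. A call with a gripper value outside its range is refused whole. The fingers move at their own pace and stop on an object; "newtons" is the grip in N (left out, the last holds). Time passes only in rows, so rows that do not move let the fingers close. It gives the time, the measured TCP pose, the force, the opening and the grip force at its end, in the units of the state.
- r.read_state(): the state, without advancing time (a new reading comes with each control period).
- r.read_camera(name): name is "scene" or "top" or "wrist"; returns the picture (400x640x3 uint8, red, green, blue); there is no depth.
- r.camera_info(name): a dict with "camera_matrix" (3x3 intrinsics, pixels), "T" (4x4, takes a point from camera to world coordinates); the wrist camera has in their place "hand_eye" (4x4, takes a point from camera to tool coordinates, whose origin is the TCP and whose axes are the flange's). Camera axes: x right, y up, looking along -z (the intrinsics and any distortion apply to the point x, -y, -z); pixel columns grow to the right and rows downward; lengths in m; the calibration is good to about 2 mm. A picture is of the moment at which its call begins: read the wrist's pose just before it. camera_info takes no time and is no camera call.
- r.job_done(): hands the job in; it is judged then, once.
The state is a dict: "time_s": time; "qpos": joint angles; "qd": joint speeds; "tau": joint torques, N m; "tool_pos": TCP position; "ee_rot": TCP orientation; "wrist_force": force on the tool from outside, world axes, zero at the start; "wrist_torque": the same for the moment, N m; "width": finger opening in m; "grip_force": force on a finger pad.
Only numpy, scipy, OpenCV 4.12 (cv2) and the standard library are available. Lean on these libraries where they do the work, as an engineer would, in place of code of your own. Each camera call takes 0.05 s, during which the arm holds its last target. There are 200 camera calls.

TASK

Put the washed food-probe set away. Stand every probe from the drainer in a charging well of the dock ringed in its handle's colour, pushed fully home, and once they are all in, press the dock's green button all the way down to start the charge. Put every travel sleeve into the tray of its own colour; do not tip a probe over or shift the oil bottle, fruit bowl or pepper mill.

Things in the scene. Friction and masses are not known exactly. Their poses are not given: they have to be found in the camera images.
- probe_red_1: wireless food probe with a red handle; may be absent. Round, 134 mm long: pointed steel stem 8 mm thick and 70 mm long (the last 14 mm tapers to a 3 mm tip), then a black flange 26 mm across and 6 mm thick, then the handle, 18 mm thick and 58 mm long, to the top. 60 g. Origin at the tip, z runs up the stem to the handle. Starts upright in a hole of the drainer, flange resting on its top plate
- probe_red_2: wireless food probe with a red handle; may be absent. Round, 134 mm long: pointed steel stem 8 mm thick and 70 mm long (the last 14 mm tapers to a 3 mm tip), then a black flange 26 mm across and 6 mm thick, then the handle, 18 mm thick and 58 mm long, to the top. 60 g. Origin at the tip, z runs up the stem to the handle. Starts upright in a hole of the drainer, flange resting on its top plate
- probe_blue_1: wireless food probe with a blue handle; may be absent. Round, 134 mm long: pointed steel stem 8 mm thick and 70 mm long (the last 14 mm tapers to a 3 mm tip), then a black flange 26 mm across and 6 mm thick, then the handle, 18 mm thick and 58 mm long, to the top. 60 g. Origin at the tip, z runs up the stem to the handle. Starts upright in a hole of the drainer, flange resting on its top plate
- probe_blue_2: wireless food probe with a blue handle; may be absent. Round, 134 mm long: pointed steel stem 8 mm thick and 70 mm long (the last 14 mm tapers to a 3 mm tip), then a black flange 26 mm across and 6 mm thick, then the handle, 18 mm thick and 58 mm long, to the top. 60 g. Origin at the tip, z runs up the stem to the handle. Starts upright in a hole of the drainer, flange resting on its top plate
- well_red_1 (a point): the point where a probe's tip sits when it is fully home in this red-ringed charging well, 70 mm straight below the well's rim (the flange then rests on the dock's top). Round hole 10.5 mm across, 74 mm deep; at x 0, y -110 mm, z 12 mm of the dock; either red well will do for a red probe
- well_red_2 (a point): the point where a probe's tip sits when it is fully home in this red-ringed charging well, 70 mm straight below the well's rim (the flange then rests on the dock's top). Round hole 10.5 mm across, 74 mm deep; at x 0, y -60 mm, z 12 mm of the dock; either red well will do for a red probe
- well_blue_1 (a point): the point where a probe's tip sits when it is fully home in this blue-ringed charging well, 70 mm straight below the well's rim (the flange then rests on the dock's top). Round hole 10.5 mm across, 74 mm deep; at x 0, y -10 mm, z 12 mm of the dock; either blue well will do for a blue probe
- well_blue_2 (a point): the point where a probe's tip sits when it is fully home in this blue-ringed charging well, 70 mm straight below the well's rim (the flange then rests on the dock's top). Round hole 10.5 mm across, 74 mm deep; at x 0, y +40 mm, z 12 mm of the dock; either blue well will do for a blue probe
- dock: charging dock, fixed: white block 70 (x) by 280 (y) by 82 (z) mm; origin at the centre of its underside. Four wells, 50 mm apart, in a row along its y axis in its top, two with flat red rings (38 mm across) and then two with blue ones; green push button at the +y end of its top, 65 mm from the last well
- charge_button (a joint): travel of the dock's green push button, m: 0 out, 0.006 fully down; springs back; about 1.5 N to start it moving, 5 N fully down; it counts as pressed from 4 mm
- charge_button_top (a point): centre of the top face of the green button (30 mm across, 18 mm above the dock's top when out), pressed straight down; its grey housing is 46 mm across and 12 mm high
- drainer: stainless utensil drainer, fixed: top plate 70 (x) by 200 (y) mm, its upper face 90 mm above the worktop, on four corner legs; four 14 mm square holes at x 0, y -75, -25, 25, 75 mm along its y axis; origin at the centre of its underside
- sleeve_red_1: red rigid travel sleeve for a probe; may be absent. Closed rounded bar 90 (x) by 20 (y) by 22 (z) mm with a thin steel clip on top, 2 mm high; 35 g. Origin at the centre of its underside. Starts lying on the drying mat
- sleeve_red_2: red rigid travel sleeve for a probe; may be absent. Closed rounded bar 90 (x) by 20 (y) by 22 (z) mm with a thin steel clip on top, 2 mm high; 35 g. Origin at the centre of its underside. Starts lying on the drying mat
- sleeve_blue_1: blue rigid travel sleeve for a probe; may be absent. Closed rounded bar 90 (x) by 20 (y) by 22 (z) mm with a thin steel clip on top, 2 mm high; 35 g. Origin at the centre of its underside. Starts lying on the drying mat
- sleeve_blue_2: blue rigid travel sleeve for a probe; may be absent. Closed rounded bar 90 (x) by 20 (y) by 22 (z) mm with a thin steel clip on top, 2 mm high; 35 g. Origin at the centre of its underside. Starts lying on the drying mat
- mat: grey drying mat, fixed, 120 (x) by 370 (y) by 3 mm; origin at the centre of its underside
- tray_red: open red plastic drawer tray, fixed, 180 (x) by 150 (y) by 35 (z) mm outside, walls 4 mm, floor 4 mm thick; origin at the centre of its underside
- tray_blue: open blue plastic drawer tray, fixed, 180 (x) by 150 (y) by 35 (z) mm outside, walls 4 mm, floor 4 mm thick; origin at the centre of its underside
- oil_bottle: bystander: green glass oil bottle, 66 mm across, 220 mm high; origin at the centre of its base
- fruit_bowl: bystander: green bowl of oranges, 200 mm across, 132 mm high; origin at the centre of its base
- pepper_mill: bystander: dark wooden pepper mill, 54 mm across, 155 mm high; origin at the centre of its base

How it is judged:
On the way, in this order (a step that is already met when the one before it is completed fails the run):
1. every probe stands fully home in a well of its own colour ((distance between probe_red_1 and well_red_1 below 0.005 m or distance between probe_red_1 and well_red_2 below 0.005 m) and (distance between probe_red_2 and well_red_1 below 0.005 m or distance between probe_red_2 and well_red_2 below 0.005 m) and (distance between probe_blue_1 and well_blue_1 below 0.005 m or distance between probe_blue_1 and well_blue_2 below 0.005 m) and (distance between probe_blue_2 and well_blue_1 below 0.005 m or distance between probe_blue_2 and well_blue_2 below 0.005 m)), for 0.2 s.
2. then the green button is pressed (all of step 1 and value of joint charge_button above 0.004 m), for 0.05 s.
At the end, for the whole second after the job is handed in: Every probe present has its tip within 5 mm of the home point of a well of its own colour; every sleeve present lies inside the tray of its own colour (its origin within 80 mm of the tray's middle along x, 65 mm along y, no higher than 32 mm) and at rest; the button has been let go (all of step 1 and x of sleeve_red_1 in the frame of tray_red between -0.08 and 0.08 m and y of sleeve_red_1 in the frame of tray_red between -0.065 and 0.065 m and z of each of sleeve_red_1, sleeve_red_2 in the frame of tray_red below 0.032 m and linear speed of each of sleeve_red_1, sleeve_red_2, sleeve_blue_1, sleeve_blue_2 below 0.03 m/s and x of sleeve_red_2 in the frame of tray_red between -0.08 and 0.08 m and y of sleeve_red_2 in the frame of tray_red between -0.065 and 0.065 m and x of sleeve_blue_1 in the frame of tray_blue between -0.08 and 0.08 m and y of sleeve_blue_1 in the frame of tray_blue between -0.065 and 0.065 m and z of each of sleeve_blue_1, sleeve_blue_2 in the frame of tray_blue below 0.032 m and x of sleeve_blue_2 in the frame of tray_blue between -0.08 and 0.08 m and y of sleeve_blue_2 in the frame of tray_blue between -0.065 and 0.065 m and value of joint charge_button below 0.002 m); the robot touches nothing.
It fails at once if a probe is tipped over (more than 1 rad from upright) (angle between any of probe_red_1, probe_red_2, probe_blue_1, probe_blue_2's own z axis and vertical above 1 rad).
It fails at once if the oil bottle, fruit bowl or pepper mill is shifted more than 30 mm (distance of any of oil_bottle, fruit_bowl, pepper_mill from where it was at the start of the episode above 0.03 m).
Of probe_red_1, probe_red_2, probe_blue_1, probe_blue_2 only 3 to 4 are there at a start; the rules pass over those that are not, and their reading is None.
Of sleeve_red_1, sleeve_red_2, sleeve_blue_1, sleeve_blue_2 only 3 to 4 are there at a start; the rules pass over those that are not, and their reading is None.
At some moment in a run one of sleeve_red_1, sleeve_red_2, sleeve_blue_1, sleeve_blue_2 may be knocked a few centimetres aside while the robot is not near it.
It also fails if it takes over 210 s, if anything falls off the work surface, if the arm or the gripper's body presses on something with over 40 N, if the wrist force passes 120 N, or if a joint passes its speed limit or range.

## Working session

There is one attempt and no reset: what is moved stays moved. The work goes in short steps, Python scripts to look and compute and a tool call to move; the robot and the scene stay as the last step left them, time stands still between calls to the robot, and variables do not carry over. Pictures are saved under pics/ and viewed, at most 14 in all, crops included, and the job is handed in when it is done.

Besides the shell and the picture viewer there is one more tool, called after "Request:" as name(argument=value, ...), one argument or row to a line, values as JSON. arm_command: Moves the arm, as the interface text tells. Its arguments: {"type":"object","properties":{"deltas":{"type":"array","items":{"type":"array","items":{"type":"number"}}},"newtons":{"type":"number"}},"required":["deltas"]}

```bash
mkdir -p pics; python3 - <<'E'
from station import r
import cv2,numpy as np
s=r.read_state();print(s)
for n in("scene","top","wrist"):
    print(n,r.camera_info(n)); cv2.imwrite(f"pics/{n}0.png",r.read_camera(n)[:,:,::-1])
E
```

```text
{'time_s': 0.0, 'qpos': array([-1.45731222e+00,  2.63528260e-01, -4.89252188e-02,  1.25938205e+00,
       -2.62025984e-05,  1.41553534e+00]), 'qd': array([-0.00083971, -0.00052512,  0.00035241,  0.00040049, -0.00022583,
        0.00125344]), 'tau': array([ 5.23328010e-03, -6.37620378e+01,  3.84564900e+01,  1.37019390e-02,
        4.89228660e-05,  5.63029857e-06]), 'tool_pos': array([ 0.13937624, -0.50588886,  0.23082662]), 'ee_rot': array([-3.11224288e+00, -4.20735347e-01,  7.05241884e-06]), 'wrist_force': array([-0.14520878, -0.55601283,  0.00211707]), 'wrist_torque': array([ 0.0348949 , -0.0431462 ,  0.01836271]), 'grip_force': 0.0, 'width': 0.08533561412724518}
scene {'camera_matrix': array([[379.16241302,   0.        , 323.02315552],
       [  0.        , 379.16241302, 207.06736477],
       [  0.        ,   0.        ,   1.        ]]), 'T': array([[-0.83533739, -0.30768104,  0.45556977,  1.04920182],
       [ 0.54942309, -0.43923185,  0.71078101,  0.70099086],
       [-0.01859309,  0.84404251,  0.53595386,  0.62910825],
       [ 0.        ,  0.        ,  0.        ,  1.        ]]
[... 263 characters left out ...]
53, -0.01449943, -0.00326915, -0.0124208 ],
       [-0.00442875,  0.08067928,  0.99673027,  1.192896  ],
       [ 0.        ,  0.        ,  0.        ,  1.        ]])}
wrist {'camera_matrix': array([[357.0695303 ,   0.        , 316.53230478],
       [  0.        , 357.0695303 , 201.86365355],
       [  0.        ,   0.        ,   1.        ]]), 'hand_eye': array([[-8.37655571e-04,  9.50252863e-01,  3.11478401e-01,
         7.91465406e-02],
       [ 9.99999476e-01,  6.12623917e-04,  8.20305678e-04,
        -5.44585418e-04],
       [ 5.88678702e-04,  3.11478925e-01, -9.50252878e-01,
        -1.43158574e-01],
       [ 0.00000000e+00,  0.00000000e+00,  0.00000000e+00,
         1.00000000e+00]])}
```

View pics/top0.png

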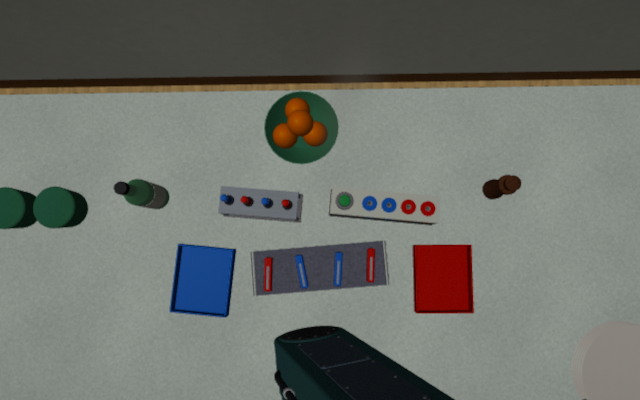

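View pics/scene0.png

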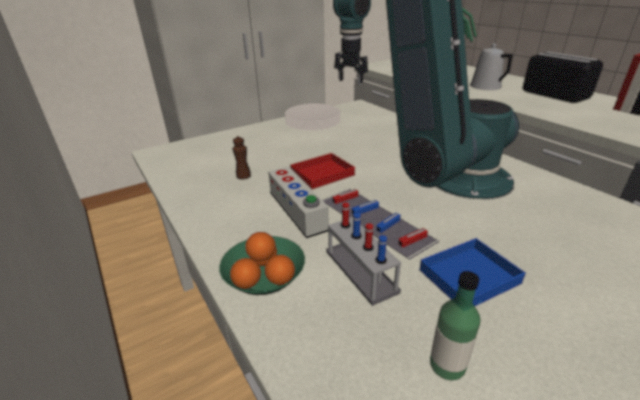

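The top view shows four probes (left to right blue, red, blue, red, at row ~202), the dock with its button at (344,201) and wells at columns 370–428, and four sleeves (red 268, blue 302, blue 338, red 371) with the blue tray on the left and the red tray on the right. I'll measure from this view.

```bash
cat > h.py <<'E'
from station import r
import cv2,numpy as np
from scipy.spatial.transform import Rotation as R
def cam(n):
    i=r.camera_info(n); K=i["camera_matrix"]
    if n=="wrist":
        s=r.read_state(); T=np.eye(4); T[:3,:3]=R.from_rotvec(s["ee_rot"]).as_matrix(); T[:3,3]=s["tool_pos"]; T=T@i["hand_eye"]
    else: T=i["T"]
    return K,T
def ray(K,T,px,z):
    px=np.atleast_2d(px).astype(float)
    d=np.c_[(px[:,0]-K[0,2])/K[0,0],-(px[:,1]-K[1,2])/K[1,1],-np.ones(len(px))]@T[:3,:3].T
    o=T[:3,3]; return (o+d*((z-o[2])/d[:,2])[:,None])
def mask(img,c):
    h=cv2.cvtColor(img,cv2.COLOR_RGB2HSV); H,S,V=cv2.split(h)
    hue={"red":(H<8)|(H>172),"blue":(H>98)&(H<125),"green":(H>45)&(H<90)}[c]
    return (hue&(S>140)&(V>60)).astype(np.uint8)
def blobs(img,c,amin=8):
    n,l,st,ce=cv2.connectedComponentsWithStats(mask(img,c))
    out=[]
    for k in range(1,n):
        if st[k,4]>=amin:
            cs,_=cv2.findContours((l==k).astype(np.uint8),cv2.RETR_EXTERNAL,cv2.CHAIN_APPROX_NONE)
            out.append((c,st[k],ce[k],cv2.minAreaRect(cs[0]),l==k))
    return out
def pose():
    s=r.read_state(); M=R.from_rotvec(s["ee_rot"]).as_matrix()
    return s,M
def go(p,yaw=None):
    "shift in tool axes from the current pose to world p; yaw=world angle of tool x (deg)"
    s,M=pose(); y=np.degrees(np.arctan2(M[1,0],M[0,0]))
    print("pos",s["tool_pos"].round(4),"yaw",round(y,2),"d",(M.T@(np.array(p)-s["tool_pos"])).round(4), "rz", None if yaw is None else round(-(yaw-y),2))
E
python3 - <<'E'
from h import *
im=cv2.imread("pics/top0.png")[:,:,::-1].copy(); K,T=cam("top")
for c in("red","blue","green"):
    for b in blobs(im,c):
        print(c,b[1],b[2].round(1),[np.round(x,1) for x in b[3]],*(ray(K,T,b[2],z)[0,:2].round(4) for z in(.0,.025,.082,.154)))
E
```

```text
red [241 196   7   7  37] [243.9 199.1] [array([243.8, 199.3]), array([5.7, 6.4]), np.float64(45.0)] [0.619  0.2182] [0.6165 0.2133] [0.611  0.2023] [0.6039 0.1884]
red [282 200   7   7  40] [285.  202.7] [array([285., 203.]), array([6., 6.]), np.float64(90.0)] [0.6075 0.1044] [0.6053 0.102 ] [0.6002 0.0964] [0.5939 0.0893]
red [401 200  15  14 146] [408.  206.5] [array([408. , 206.5]), array([13.4, 13.4]), np.float64(45.0)] [ 0.592  -0.2353] [ 0.5901 -0.2306] [ 0.5858 -0.2199] [ 0.5804 -0.2065]
red [421 202  14  14 140] [427.4 208.2] [array([427.5, 208.5]), array([13., 13.]), np.float64(90.0)] [ 0.5865 -0.2886] [ 0.5847 -0.2828] [ 0.5807 -0.2696] [ 0.5756 -0.253 ]
red [ 414  245   59   68 3875] [442.8 278.2] [array([443. , 278.5]), array([58., 67.]), np.float64(-0.0)] [ 0.3946 -0.3242] [ 0.3969 -0.3177] [ 0.402  -0.3028] [ 0.4085 -0.284 ]
red [367 248   8  34 193] [370.2 263.3] [array([370.5, 264.5]), array([33.,  7.]), np.float64(90.0)] [ 0.4378 -0.1273] [ 0.4392 -0.1249] [ 0.4423 -0.1194] [ 0.4462 -0.1125]
red [264 257   8  35 200] [267.7 272.7] [array([267.5, 274. ]), array([34.,
[... 1762 characters left out ...]
.0519] [0.7234 0.0477]
green [296 162  11   1  11] [301. 162.] [array([301., 162.]), array([10.,  0.]), np.float64(180.0)] [0.7206 0.059 ] [0.716  0.0575] [0.7056 0.0541] [0.6924 0.0498]
green [  33  187   40   40 1236] [ 53.1 206.8] [array([ 53.5, 207. ]), array([37.5, 40.3]), np.float64(45.0)] [0.6054 0.7472] [0.6032 0.7313] [0.5983 0.695 ] [0.5921 0.6491]
green [  0 188  24  40 762] [  9.5 207. ] [array([ 11.5, 207.5]), array([39., 23.]), np.float64(90.0)] [0.6065 0.8682] [0.6043 0.8498] [0.5993 0.8077] [0.5931 0.7545]
green [339 195  11  11  92] [344.2 200.1] [array([344., 200.]), array([10., 10.]), np.float64(90.0)] [ 0.6122 -0.0596] [ 0.6099 -0.0586] [ 0.6047 -0.0563] [ 0.598  -0.0535]
```

Request:
arm_command(
  deltas=[
    [1,0.036,0.018,-0.022,0,0,-4],
    [1,0.037,0.018,-0.022,0,0,-4],
    [1,0.038,0.018,-0.022,0,0,-4],
    [1,0.039,0.018,-0.022,0,0,-4],
    [1,0.041,0.018,-0.022,0,0,-4],
    [1,0.042,-0.0015,0,0,0,-4],
    [1,0.042,-0.0015,0,0,0,-4],
    [1,0.042,-0.0015,0,0,0,-4],
  ],
)

```text
time_s: 0.95
tool_pos: [0.4449, -0.4278, 0.3408]
ee_rot: [-2.874, -1.267, 0.0]
wrist_force: [0.1, -0.5, 0.0]
width: 0.0852
grip_force: 0.0
```

Request:
arm_command(
  deltas=[
    [1,0.042,-0.0015,0,0,0,-4],
    [1,0.042,-0.0015,0,0,0,-4],
    [1,0.042,-0.0015,0,0,0,-4],
    [1,0.042,-0.0015,0,0,0,-4],
    [1,0.042,-0.0015,0,0,0,-4],
    [1,0,0,0,0,0,0],
    [1,0,0,0,0,0,0],
  ],
)

```text
time_s: 1.65
tool_pos: [0.5562, -0.2518, 0.3411]
ee_rot: [-2.612, -1.745, 0.001]
wrist_force: [0.3, -0.7, -0.6]
width: 0.0856
grip_force: 0.0
```

```bash
python3 - <<'E'
from h import *
go((.6,.16,.34),84)
K,T=cam("wrist"); im=r.read_camera("wrist"); cv2.imwrite("pics/w1.png",im[:,:,::-1])
for c in("red","blue","green"):
    for b in blobs(im,c,40):
        if b[1][4]<6000: print(c,b[1],b[2].round(1),[np.round(x,1) for x in b[3]],*(ray(K,T,b[2],z)[0,:2].round(4) for z in(.025,.082,.1,.154)))
E
```

```text
pos [ 0.5562 -0.2518  0.3411] yaw 67.48 d [ 0.3972 -0.1173  0.0011] rz -16.52
red [154  75  71  38 855] [192.2  92.7] [array([188.9,  93.8]), array([17.1, 70.9]), np.float64(68.6)] [ 0.441  -0.1272] [ 0.459  -0.1335] [ 0.4647 -0.1355] [ 0.4817 -0.1414]
red [315 106  33  34 779] [331.1 122.4] [array([331. , 122.5]), array([33., 32.]), np.float64(90.0)] [ 0.5855 -0.2261] [ 0.5856 -0.2201] [ 0.5856 -0.2182] [ 0.5856 -0.2125]
red [327 150  33  31 696] [343.  165.1] [array([343., 165.]), array([30., 32.]), np.float64(90.0)] [ 0.5795 -0.2831] [ 0.5803 -0.27  ] [ 0.5806 -0.2658] [ 0.5813 -0.2534]
blue [108   4  75  42 994] [149.1  23.5] [array([145.2,  24.5]), array([19.1, 74.7]), np.float64(68.4)] [ 0.432  -0.0402] [ 0.4511 -0.0572] [ 0.4572 -0.0626] [ 0.4752 -0.0788]
blue [287   7  36  40 964] [304.6  26.3] [array([304.5,  26.5]), array([39., 35.]), np.float64(90.0)] [ 0.5979 -0.1123] [ 0.5964 -0.1204] [ 0.5959 -0.123 ] [ 0.5945 -0.1306]
blue [302  59  34  36 842] [318.5  76.3] [array([318.5,  76.5]), array([35., 33.]), np.float64(90.0)] [ 0.5918 -0.1693] [ 0.5911 -0.1703] [ 0.5908 -0.1706] [ 0.5901 -0.1716]
```

View pics/w1.png

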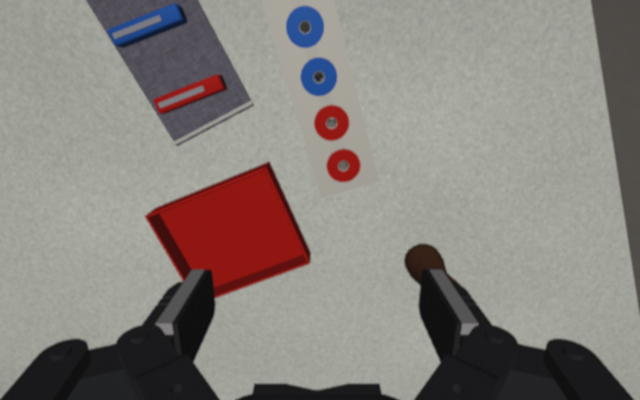

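Request:
arm_command(
  deltas=[
    [0.7,0.0383,-0.009,0.006,0,0,0],
    [0.7,0.0383,-0.009,0.006,0,0,0],
    [0.7,0.0383,-0.009,0.006,0,0,0],
    [0.7,0.0383,-0.009,0.006,0,0,0],
    [0.7,0.0383,-0.009,0.006,0,0,0],
    [0.7,0.0383,-0.009,0.006,0,0,0],
    [0.7,0.0383,-0.009,0.006,0,0,-8.25],
    [0.7,0,0,0,0,0,-8.25],
  ],
)

```text
time_s: 2.5
tool_pos: [0.6009, 0.0216, 0.2983]
ee_rot: [-2.328, -2.107, 0.001]
wrist_force: [0.4, -1.6, -0.5]
width: 0.0599
grip_force: 0.0
```

Request:
arm_command(
  deltas=[
    [0.7,0,0,0,0,0,0],
    [0.7,0,0,0,0,0,0],
  ],
)

```text
time_s: 2.7
tool_pos: [0.6009, 0.0179, 0.2993]
ee_rot: [2.343, 2.093, -0.0]
wrist_force: [0.2, -0.5, 1.0]
width: 0.0599
grip_force: 0.0
```

```bash
python3 - <<'E'
from h import *
go((.594,.0893,.111),84)
K,T=cam("wrist"); im=r.read_camera("wrist"); cv2.imwrite("pics/w2.png",im[:,:,::-1])
for c in("red","blue"):
    for b in blobs(im,c,40):
        if b[1][4]<6000: print(c,b[1],b[2].round(1),[np.round(x,1) for x in b[3]],*(ray(K,T,b[2],z)[0,:2].round(4) for z in(.025,.082,.1,.154)))
E
```

```text
pos [0.6009 0.0179 0.2993] yaw 83.55 d [ 0.0702 -0.0149  0.1883] rz -0.45
red [  93   43   84   26 1159] [138.9  55.7] [array([135. ,  55.9]), array([19.8, 83.5]), np.float64(84.7)] [0.421  0.1493] [0.4467 0.1423] [0.4547 0.1401] [0.479  0.1334]
red [290  87  21  22 367] [299.6  97.7] [array([300. ,  97.5]), array([21., 20.]), np.float64(90.0)] [0.5886 0.0862] [0.5913 0.0878] [0.5922 0.0883] [0.5948 0.0898]
red [172 265  54  21 573] [196.2 272.2] [array([198.7, 274.7]), array([18.2, 53.6]), np.float64(86.6)] [ 0.4252 -0.1171] [ 0.4503 -0.0877] [ 0.4582 -0.0785] [ 0.482  -0.0507]
red [ 231  337   37   60 1500] [249.1 364.1] [array([248.8, 366.2]), array([57.7, 32.1]), np.float64(79.7)] [ 0.4688 -0.2724] [ 0.4879 -0.2218] [ 0.4939 -0.2058] [ 0.512 -0.158]
red [312 345  30  24 494] [326.7 356.2] [array([326.5, 356.5]), array([23., 29.]), np.float64(90.0)] [ 0.5816 -0.2713] [ 0.5853 -0.2209] [ 0.5865 -0.205 ] [ 0.59   -0.1572]
red [313 377  28  14 231] [325.1 383.3] [array([325.5, 382.9]), array([11.5, 27.5]), np.float64(78.1)] [ 0.5742 -0.3197] [ 0.5789 -0.2627] [ 0.5804 -0.2447] [ 0.58
[... 340 characters left out ...]
95 0.1387]
blue [124 120  77  36 866] [165.4 135.9] [array([161.7, 137.2]), array([16.7, 76. ]), np.float64(72.0)] [0.4284 0.0616] [0.453  0.0666] [0.4608 0.0681] [0.4841 0.0728]
blue [148 204  73  21 911] [187.9 212.9] [array([184.2, 214.1]), array([17.6, 72.3]), np.float64(87.5)] [ 0.4331 -0.0344] [ 0.4571 -0.0164] [ 0.4646 -0.0107] [0.4874 0.0064]
blue [311 272  32  27 584] [326.8 285. ] [array([326.5, 285. ]), array([26., 31.]), np.float64(90.0)] [ 0.5939 -0.1556] [ 0.5959 -0.121 ] [ 0.5966 -0.1101] [ 0.5985 -0.0773]
blue [312 310  30  25 520] [326.7 321.9] [array([326.5, 322. ]), array([24., 29.]), np.float64(90.0)] [ 0.5876 -0.2134] [ 0.5905 -0.1709] [ 0.5914 -0.1575] [ 0.5942 -0.1172]
```

View pics/w2.png

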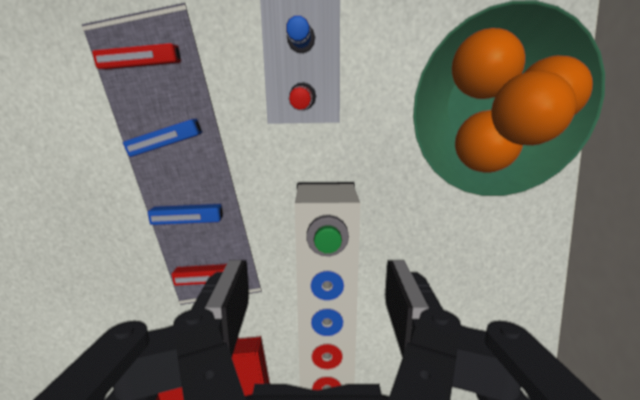

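The wrist view shows two probe tops (red at (300,98), blue at (297,28)), the dock below them with its button at (327,238), and the fruit bowl on the right. It agrees with the top view to about 1 mm. I'll grip the red probe now.

Request:
arm_command(
  deltas=[
    [0.7,0.035,-0.0075,0.02,0,0,-0.45],
    [0.7,0.0353,-0.0075,0.02,0,0,0],
    [0.7,0,0,0.037,0,0,0],
    [0.7,0,0,0.037,0,0,0],
    [0.7,0,0,0.037,0,0,0],
    [0.7,0,0,0.037,0,0,0],
    [0.7,0,0,0,0,0,0],
    [0.7,0,0,0,0,0,0],
  ],
)

```text
time_s: 3.55
tool_pos: [0.5933, 0.0898, 0.1122]
ee_rot: [-2.331, -2.106, 0.0]
wrist_force: [0.7, -0.2, 0.5]
width: 0.0597
grip_force: 0.0
```

Request:
arm_command(
  deltas=[
    [0.1,0,0,0,0,0,0],
    [0.1,0,0,0,0,0,0],
    [0.1,0,0,0,0,0,0],
    [0.1,0,0,0,0,0,0],
    [0.1,0,0,0,0,0,0],
    [0.1,0,0,0,0,0,0],
  ],
  newtons=40,
)

```text
time_s: 4.15
tool_pos: [0.5937, 0.0907, 0.1122]
ee_rot: [2.327, 2.108, 0.002]
wrist_force: [0.0, -0.5, 6.2]
width: 0.0169
grip_force: 39.8
```

```bash
python3 - <<'E'
from h import *
go((.5857,-.22,.25),84)
E
```

```text
pos [0.5937 0.0907 0.1122] yaw 84.35 d [-0.3099  0.0229 -0.1377] rz 0.35
```

Request:
arm_command(
  deltas=[
    [0.1,0,0,-0.037,0,0,0],
    [0.1,0,0,-0.037,0,0,0],
    [0.1,0,0,-0.037,0,0,0],
    [0.1,0,0,-0.037,0,0,0],
    [0.1,-0.0399,0.0025,0,0,0,0],
    [0.1,-0.0399,0.0025,0,0,0,0],
    [0.1,-0.0399,0.0025,0,0,0,0],
    [0.1,-0.0399,0.0025,0,0,0,0],
  ],
)

```text
time_s: 4.95
tool_pos: [0.587, -0.0705, 0.2596]
ee_rot: [2.328, 2.109, 0.0]
wrist_force: [0.4, 0.4, 0.4]
width: 0.0168
grip_force: 39.8
```

Request:
arm_command(
  deltas=[
    [0.1,-0.0399,0.0025,0,0,0,0],
    [0.1,-0.0399,0.0025,0,0,0,0],
    [0.1,-0.0399,0.0025,0,0,0,0],
    [0.1,-0.0399,0.0025,0,0,0,0],
    [0.1,-0.0399,0.0025,0,0,0,0],
    [0.1,0,0,0.035,0,0,0.35],
    [0.1,0,0,0.03,0,0,0],
    [0.1,0,0,0,0,0,0],
  ],
)

```text
time_s: 5.75
tool_pos: [0.5785, -0.2682, 0.191]
ee_rot: [-2.331, -2.098, 0.003]
wrist_force: [0.5, 0.1, 0.1]
width: 0.0174
grip_force: 39.7
```

```bash
python3 - <<'E'
from h import *
go((.5805,-.2698,.11),84)
K,T=cam("wrist"); im=r.read_camera("wrist"); cv2.imwrite("pics/w3.png",im[:,:,::-1])
Ti=np.linalg.inv(T); s,M=pose()
def proj(p):
    q=Ti@np.r_[p,1]; return [K[0,0]*q[0]/-q[2]+K[0,2], K[1,1]*-q[1]/-q[2]+K[1,2]]
print("well px",np.round(proj([.5805,-.2698,.082]),1),"tip px (if centred)",np.round(proj(s["tool_pos"]-[0,0,.092]),1),r.read_state()["width"])
E
```

```text
pos [ 0.5785 -0.2682  0.191 ] yaw 83.97 d [-0.0016  0.0026  0.081 ] rz -0.03
well px [321.6 201. ] tip px (if centred) [320.  207.9] 0.016875886357610503
```

View pics/w3.png

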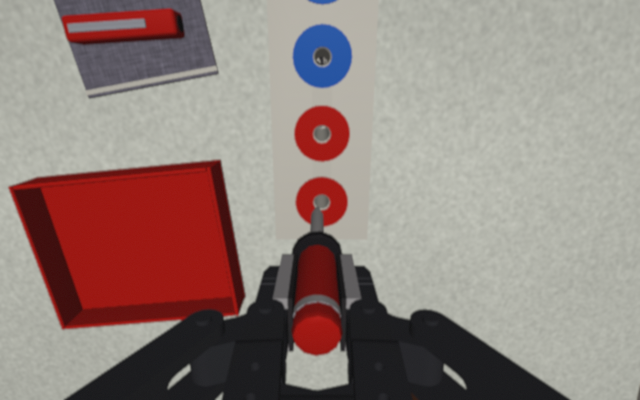

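The held red probe is visible, with its tip at about (319,207), just below the centre of well R1 at (322,201). I'll correct for that and descend.

Request:
arm_command(
  deltas=[
    [0.1,-0.0016,0.003,0,0,0,0],
    [0.1,0,0,0.01,0,0,0],
    [0.1,0,0,0,0,0,0],
  ],
)

```text
time_s: 6.1
tool_pos: [0.5831, -0.2707, 0.184]
ee_rot: [2.334, 2.102, -0.0]
wrist_force: [-0.3, -0.0, -0.8]
width: 0.017
grip_force: 39.7
```

```bash
python3 - <<'E'
from h import *
go((.5805,-.2698,.104),84)
im=r.read_camera("wrist"); cv2.imwrite("pics/w4.png",cv2.resize(im[150:270,260:380,::-1],None,fx=4,fy=4))
E
```

```text
pos [ 0.5831 -0.2707  0.184 ] yaw 84.02 d [ 0.0006 -0.0027  0.08  ] rz 0.02
```

View pics/w4.png

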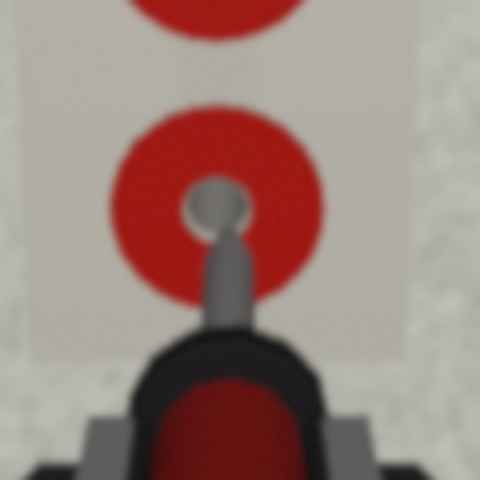

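Request:
arm_command(
  deltas=[
    [0.1,0.0005,-0.0022,0,0,0,0],
    [0.1,0,0,0,0,0,0],
    [0.1,0,0,0.008,0,0,0],
    [0.1,0,0,0.006,0,0,0],
    [0.1,0,0,0.004,0,0,0],
    [0.1,0,0,0,0,0,0],
  ],
)

```text
time_s: 6.75
tool_pos: [0.5805, -0.2699, 0.1654]
ee_rot: [-2.334, -2.101, 0.001]
wrist_force: [1.2, 0.0, -0.3]
width: 0.0169
grip_force: 39.7
```

```bash
python3 - <<'E'
from h import *
go((.5805,-.2698,.104),84); s=r.read_state(); print(s["wrist_force"])
go((.5805,-.2698,.104),84); s=r.read_state(); print(s["wrist_force"])
E
```

```text
pos [ 0.5805 -0.2699  0.1654] yaw 84.0 d [0.     0.0001 0.0614] rz -0.0
[ 1.17278259  0.01542835 -0.3175718 ]
pos [ 0.5805 -0.2699  0.1654] yaw 84.0 d [0.     0.0001 0.0614] rz -0.0
[ 1.17278259  0.01542835 -0.3175718 ]
```

Request:
arm_command(
  deltas=[
    [0.1,0,0,0.014,0,0,0],
    [0.1,0,0,0.014,0,0,0],
    [0.1,0,0,0.014,0,0,0],
    [0.1,0,0,0.012,0,0,0],
    [0.1,0,0,0.006,0,0,0],
    [0.1,0,0,0.0025,0,0,0],
    [0.1,0,0,0,0,0,0],
  ],
)

```text
time_s: 7.45
tool_pos: [0.581, -0.2702, 0.1043]
ee_rot: [2.334, 2.102, 0.0]
wrist_force: [0.5, 0.5, -0.8]
width: 0.0173
grip_force: 39.7
```

```bash
python3 - <<'E'
from h import *
go((.5989,.1389,.26),84.2); s=r.read_state(); print(s["wrist_force"])
E
```

```text
pos [ 0.581  -0.2702  0.1043] yaw 84.0 d [ 0.4086 -0.0248 -0.1558] rz -0.2
[ 0.52793055  0.52079919 -0.83702271]
```

Request:
arm_command(
  deltas=[
    [0.65,0,0,0,0,0,0],
    [0.65,0,0,0,0,0,0],
    [0.65,0,0,0,0,0,0],
    [0.65,0,0,-0.036,0,0,0],
    [0.65,0,0,-0.04,0,0,0],
    [0.65,0,0,-0.04,0,0,0],
    [0.65,0,0,-0.04,0,0,0],
    [0.65,0.0409,-0.0025,0,0,0,0],
  ],
)

```text
time_s: 8.25
tool_pos: [0.5844, -0.2328, 0.2647]
ee_rot: [2.332, 2.092, 0.003]
wrist_force: [1.5, 0.0, -1.1]
width: 0.0554
grip_force: 0.0
```

Request:
arm_command(
  deltas=[
    [0.65,0.0409,-0.0025,0,0,0,-0.2],
    [0.65,0.0409,-0.0025,0,0,0,0],
    [0.65,0.0409,-0.0025,0,0,0,0],
    [0.65,0.0409,-0.0025,0,0,0,0],
    [0.65,0.0409,-0.0025,0,0,0,0],
    [0.65,0.0409,-0.0025,0,0,0,0],
    [0.65,0.0409,-0.0025,0,0,0,0],
    [0.65,0.0409,-0.0025,0,0,0,0],
  ],
)

```text
time_s: 9.05
tool_pos: [0.5958, 0.1001, 0.26]
ee_rot: [2.331, 2.106, 0.0]
wrist_force: [0.5, 0.6, -0.0]
width: 0.0555
grip_force: 0.0
```

Request:
arm_command(
  deltas=[
    [0.65,0.0409,-0.0025,0,0,0,0],
    [0.65,0,0,0.05,0,0,0],
    [0.65,0,0,0,0,0,0],
    [0.65,0,0,0,0,0,0],
  ],
)

```text
time_s: 9.45
tool_pos: [0.5973, 0.139, 0.2104]
ee_rot: [-2.331, -2.105, 0.002]
wrist_force: [0.2, -0.0, 1.2]
width: 0.0555
grip_force: 0.0
```

```bash
python3 - <<'E'
from h import *
go((.5992,.1388,.111),84.2)
im=r.read_camera("top"); K,T=cam("top")
for c in("red","blue"):
    for b in blobs(im,c):
        print(c,b[1],*(ray(K,T,b[2],z)[0,:2].round(4) for z in(.025,.146,.154)))
E
```

```text
pos [0.5973 0.139  0.2104] yaw 84.19 d [0.0001 0.0021 0.0994] rz -0.01
red [401 200  15  14 144] [ 0.5901 -0.2308] [ 0.581  -0.2081] [ 0.5804 -0.2066]
red [421 202  16  14 137] [ 0.5854 -0.2852] [ 0.5768 -0.2569] [ 0.5763 -0.2551]
red [364 235   8  34 186] [ 0.4725 -0.1186] [ 0.4756 -0.1076] [ 0.4758 -0.1069]
red [ 414  245   59   68 3914] [ 0.3965 -0.3178] [ 0.4075 -0.2862] [ 0.4082 -0.2841]
red [265 257   7  30 114] [0.4298 0.1454] [0.4373 0.1291] [0.4378 0.128 ]
blue [363 196  14  14 137] [ 0.6014 -0.1266] [ 0.5911 -0.1148] [ 0.5905 -0.114 ]
blue [382 198  14  14 139] [ 0.5958 -0.1783] [ 0.5862 -0.1611] [ 0.5855 -0.16  ]
blue [334 252   9  34 181] [ 0.4298 -0.0378] [ 0.4373 -0.0352] [ 0.4378 -0.035 ]
blue [295 255  13  34 192] [0.4236 0.0602] [0.4318 0.0527] [0.4323 0.0522]
```

Request:
arm_command(
  deltas=[
    [0.65,0,0.0018,0,0,0,0],
    [0.65,0,0,0.035,0,0,0],
    [0.65,0,0,0.035,0,0,0],
    [0.65,0,0,0.03,0,0,0],
    [0.65,0,0,0,0,0,0],
    [0.1,0,0,0,0,0,0],
    [0.1,0,0,0,0,0,0],
    [0.1,0,0,0,0,0,0],
  ],
)

```text
time_s: 10.3
tool_pos: [0.6006, 0.1392, 0.112]
ee_rot: [2.33, 2.105, 0.004]
wrist_force: [-1.0, -1.3, 10.3]
width: 0.0169
grip_force: 38.7
```

Request:
arm_command(
  deltas=[
    [0.1,0,0,0,0,0,0],
    [0.1,0,0,0,0,0,0],
  ],
)

```text
time_s: 10.5
tool_pos: [0.6006, 0.1391, 0.112]
ee_rot: [2.329, 2.105, 0.004]
wrist_force: [-0.9, -1.3, 7.9]
width: 0.0173
grip_force: 38.7
```

```bash
python3 - <<'E'
from h import *
go((.5912,-.1702,.26),84)
E
```

```text
pos [0.6006 0.1391 0.112 ] yaw 84.2 d [-0.3086  0.0224 -0.1481] rz 0.2
```

Request:
arm_command(
  deltas=[
    [0.1,0,0,-0.037,0,0,0],
    [0.1,0,0,-0.037,0,0,0],
    [0.1,0,0,-0.037,0,0,0],
    [0.1,0,0,-0.037,0,0,0],
    [0.1,-0.0386,0.0028,0,0,0,0],
    [0.1,-0.0386,0.0028,0,0,0,0],
    [0.1,-0.0386,0.0028,0,0,0,0],
    [0.1,-0.0386,0.0028,0,0,0,0],
  ],
)

```text
time_s: 11.3
tool_pos: [0.5949, -0.017, 0.2592]
ee_rot: [2.329, 2.106, 0.002]
wrist_force: [1.1, 0.7, -1.2]
width: 0.0171
grip_force: 39.2
```

Request:
arm_command(
  deltas=[
    [0.1,-0.0386,0.0028,0,0,0,0.2],
    [0.1,-0.0386,0.0028,0,0,0,0],
    [0.1,-0.0386,0.0028,0,0,0,0],
    [0.1,-0.0386,0.0028,0,0,0,0],
    [0.1,0,0,0.04,0,0,0],
    [0.1,0,0,0.033,0,0,0],
    [0.1,0,0,0,0,0,0],
    [0.1,0,0,0,0,0,0],
  ],
)

```text
time_s: 12.1
tool_pos: [0.5902, -0.1703, 0.1864]
ee_rot: [2.334, 2.102, 0.001]
wrist_force: [0.5, 0.4, 0.1]
width: 0.0169
grip_force: 39.3
```

Request:
arm_command(
  deltas=[
    [0.1,0,0,0,0,0,0],
  ],
)

```text
time_s: 12.2
tool_pos: [0.591, -0.1704, 0.1872]
ee_rot: [2.332, 2.101, 0.002]
wrist_force: [-0.2, 0.6, -0.6]
width: 0.0168
grip_force: 39.3
```

```bash
python3 - <<'E'
from h import *
go((.5912,-.1702,.104),84)
im=r.read_camera("wrist"); cv2.imwrite("pics/w5.png",cv2.resize(im[150:270,260:380,::-1],None,fx=4,fy=4))
E
```

```text
pos [ 0.591  -0.1704  0.1872] yaw 84.03 d [ 0.0003 -0.0001  0.0832] rz 0.03
```

View pics/w5.png

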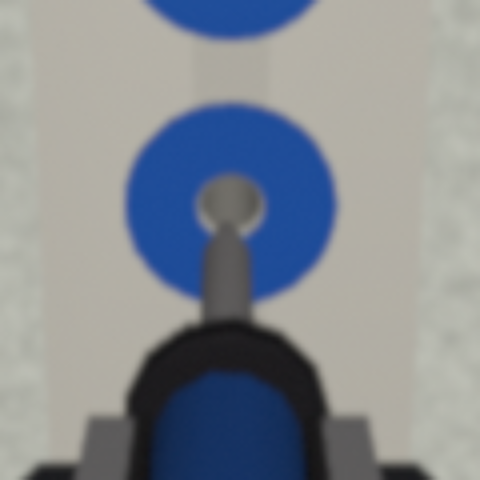

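The blue tip is lined up with the well. Descending.

Request:
arm_command(
  deltas=[
    [0.1,0,0,0.01,0,0,0],
    [0.1,0,0,0.008,0,0,0],
    [0.1,0,0,0.005,0,0,0],
    [0.1,0,0,0,0,0,0],
  ],
)

```text
time_s: 12.65
tool_pos: [0.59, -0.1702, 0.161]
ee_rot: [-2.334, -2.102, 0.0]
wrist_force: [1.9, -0.4, -0.2]
width: 0.0173
grip_force: 39.1
```

Request:
arm_command(
  deltas=[
    [0.1,0,0,0.014,0,0,0],
    [0.1,0,0,0.014,0,0,0],
    [0.1,0,0,0.014,0,0,0],
    [0.1,0,0,0.012,0,0,0],
    [0.1,0,0,0.006,0,0,0],
    [0.1,0,0,0.0025,0,0,0],
    [0.1,0,0,0,0,0,0],
  ],
)

```text
time_s: 13.35
tool_pos: [0.5907, -0.1707, 0.1019]
ee_rot: [2.332, 2.1, 0.002]
wrist_force: [-5.9, 1.7, 29.3]
width: 0.0172
grip_force: 42.2
```

```bash
python3 - <<'E'
from h import *
go((.6041,.1884,.265),84.2)
E
```

```text
pos [ 0.5907 -0.1707  0.1019] yaw 84.0 d [ 0.3583 -0.0237 -0.1637] rz -0.2
```

Request:
arm_command(
  deltas=[
    [0.65,0,0,0,0,0,0],
    [0.65,0,0,0,0,0,0],
    [0.65,0,0,0,0,0,0],
    [0.65,0,0,-0.04,0,0,0],
    [0.65,0,0,-0.04,0,0,0],
    [0.65,0,0,-0.04,0,0,0],
    [0.65,0,0,-0.04,0,0,0],
    [0.65,0.0398,-0.0026,0,0,0,0],
  ],
)

```text
time_s: 14.15
tool_pos: [0.5932, -0.1336, 0.2637]
ee_rot: [2.334, 2.093, 0.004]
wrist_force: [0.7, 1.0, -0.7]
width: 0.0553
grip_force: 0.0
```

Request:
arm_command(
  deltas=[
    [0.65,0.0398,-0.0026,0,0,0,-0.2],
    [0.65,0.0398,-0.0026,0,0,0,0],
    [0.65,0.0398,-0.0026,0,0,0,0],
    [0.65,0.0398,-0.0026,0,0,0,0],
    [0.65,0.0398,-0.0026,0,0,0,0],
    [0.65,0.0398,-0.0026,0,0,0,0],
    [0.65,0.0398,-0.0026,0,0,0,0],
    [0.65,0.0398,-0.0026,0,0,0,0],
  ],
)

```text
time_s: 14.95
tool_pos: [0.6029, 0.19, 0.259]
ee_rot: [-2.331, -2.106, 0.001]
wrist_force: [0.5, -0.0, -1.0]
width: 0.0558
grip_force: 0.0
```

Request:
arm_command(
  deltas=[
    [0.65,0,0,0.05,0,0,0],
    [0.65,0,0,0,0,0,0],
    [0.65,0,0,0,0,0,0],
    [0.65,0,0,0,0,0,0],
  ],
)

```text
time_s: 15.35
tool_pos: [0.6045, 0.1878, 0.2117]
ee_rot: [2.331, 2.104, 0.004]
wrist_force: [0.0, 0.1, -0.5]
width: 0.0555
grip_force: 0.0
```

```bash
python3 - <<'E'
from h import *
go((.6041,.1884,.111),84.2)
E
```

```text
pos [0.6045 0.1878 0.2117] yaw 84.14 d [ 0.0005 -0.0007  0.1007] rz -0.06
```

Request:
arm_command(
  deltas=[
    [0.65,0.0005,-0.0005,0.035,0,0,0],
    [0.65,0,0,0.035,0,0,0],
    [0.65,0,0,0.03,0,0,0],
    [0.65,0,0,0,0,0,0],
    [0.65,0,0,0,0,0,0],
    [0.1,0,0,0,0,0,0],
    [0.1,0,0,0,0,0,0],
    [0.1,0,0,0,0,0,0],
  ],
)

```text
time_s: 16.15
tool_pos: [0.6035, 0.189, 0.1106]
ee_rot: [2.33, 2.105, 0.003]
wrist_force: [1.2, 0.1, 8.2]
width: 0.0169
grip_force: 39.4
```

Request:
arm_command(
  deltas=[
    [0.1,0,0,0,0,0,0],
    [0.1,0,0,0,0,0,0],
    [0.1,0,0,-0.038,0,0,0],
    [0.1,0,0,-0.038,0,0,0],
    [0.1,0,0,-0.038,0,0,0],
    [0.1,0,0,-0.038,0,0,0],
    [0.1,-0.0408,0.0023,0,0,0,0],
    [0.1,-0.0408,0.0023,0,0,0,0],
  ],
)

```text
time_s: 16.95
tool_pos: [0.5995, 0.1071, 0.2627]
ee_rot: [2.327, 2.108, 0.003]
wrist_force: [-0.4, -1.1, -0.3]
width: 0.017
grip_force: 39.5
```

Request:
arm_command(
  deltas=[
    [0.1,-0.0408,0.0023,0,0,0,0],
    [0.1,-0.0408,0.0023,0,0,0,0],
    [0.1,-0.0408,0.0023,0,0,0,0],
    [0.1,-0.0408,0.0023,0,0,0,0],
    [0.1,-0.0408,0.0023,0,0,0,0],
    [0.1,-0.0408,0.0023,0,0,0,0],
    [0.1,-0.0408,0.0023,0,0,0,0],
    [0.1,-0.0408,0.0023,0,0,0,0],
  ],
)

```text
time_s: 17.75
tool_pos: [0.5841, -0.2209, 0.2618]
ee_rot: [2.331, 2.106, 0.0]
wrist_force: [1.1, 0.9, -0.7]
width: 0.0167
grip_force: 39.5
```

Request:
arm_command(
  deltas=[
    [0.1,0,0,0.04,0,0,0.2],
    [0.1,0,0,0.032,0,0,0],
    [0.1,0,0,0,0,0,0],
    [0.1,0,0,0,0,0,0],
    [0.1,0,0,0,0,0,0],
  ],
)

```text
time_s: 18.25
tool_pos: [0.5853, -0.2194, 0.1914]
ee_rot: [2.332, 2.101, 0.001]
wrist_force: [0.8, 0.0, -0.5]
width: 0.0169
grip_force: 39.5
```

```bash
python3 - <<'E'
from h import *
go((.5857,-.22,.103),84)
im=r.read_camera("wrist"); cv2.imwrite("pics/w6.png",cv2.resize(im[130:290,240:400,::-1],None,fx=3,fy=3))
E
```

```text
pos [ 0.5853 -0.2194  0.1914] yaw 84.03 d [-0.0005  0.0003  0.0884] rz 0.03
```

View pics/w6.png

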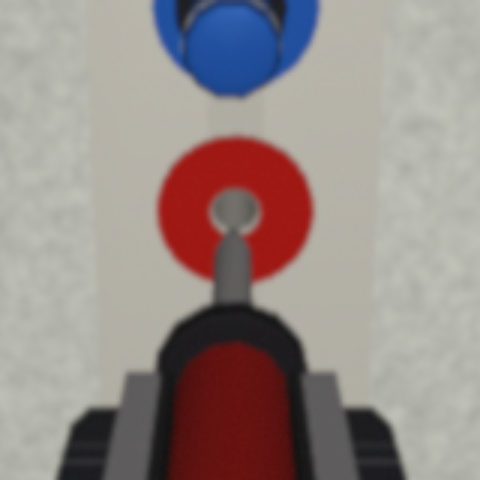

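The red tip sits over well R2, and the blue probe stands home above it. Inserting.

Request:
arm_command(
  deltas=[
    [0.1,-0.0005,0.0003,0.012,0,0,0],
    [0.1,0,0,0.01,0,0,0],
    [0.1,0,0,0.005,0,0,0],
    [0.1,0,0,0,0,0,0],
  ],
)

```text
time_s: 18.7
tool_pos: [0.5844, -0.2196, 0.1613]
ee_rot: [-2.334, -2.101, 0.001]
wrist_force: [-0.2, -0.3, -0.1]
width: 0.0169
grip_force: 39.5
```

Request:
arm_command(
  deltas=[
    [0.1,0,0,0.014,0,0,0],
    [0.1,0,0,0.014,0,0,0],
    [0.1,0,0,0.014,0,0,0],
    [0.1,0,0,0.012,0,0,0],
    [0.1,0,0,0.005,0,0,0],
    [0.1,0,0,0.003,0,0,0],
    [0.1,0,0,0,0,0,0],
  ],
)

```text
time_s: 19.4
tool_pos: [0.5852, -0.2201, 0.1021]
ee_rot: [2.333, 2.101, 0.001]
wrist_force: [-2.2, 1.8, 15.9]
width: 0.0172
grip_force: 41.0
```

```bash
python3 - <<'E'
from h import *
go((.609,.2379,.26),84.2)
E
```

```text
pos [ 0.5852 -0.2201  0.1021] yaw 84.0 d [ 0.4578 -0.0239 -0.1584] rz -0.2
```

Request:
arm_command(
  deltas=[
    [0.65,0,0,0,0,0,0],
    [0.65,0,0,0,0,0,0],
    [0.65,0,0,0,0,0,0],
    [0.65,0,0,-0.04,0,0,0],
    [0.65,0,0,-0.04,0,0,0],
    [0.65,0,0,-0.04,0,0,0],
    [0.65,0,0,-0.04,0,0,-0.2],
    [0.65,0.0416,-0.0022,0,0,0,0],
  ],
)

```text
time_s: 20.2
tool_pos: [0.5883, -0.1816, 0.2649]
ee_rot: [2.33, 2.097, 0.004]
wrist_force: [0.5, 1.3, 0.0]
width: 0.0553
grip_force: 0.0
```

Request:
arm_command(
  deltas=[
    [0.65,0.0416,-0.0022,0,0,0,0],
    [0.65,0.0416,-0.0022,0,0,0,0],
    [0.65,0.0416,-0.0022,0,0,0,0],
    [0.65,0.0416,-0.0022,0,0,0,0],
    [0.65,0.0416,-0.0022,0,0,0,0],
    [0.65,0.0416,-0.0022,0,0,0,0],
    [0.65,0.0416,-0.0022,0,0,0,0],
    [0.65,0.0416,-0.0022,0,0,0,0],
  ],
)

```text
time_s: 21.0
tool_pos: [0.6025, 0.1564, 0.2603]
ee_rot: [-2.331, -2.106, 0.0]
wrist_force: [0.4, 0.4, -0.4]
width: 0.0557
grip_force: 0.0
```

Request:
arm_command(
  deltas=[
    [0.65,0.0416,-0.0022,0,0,0,0],
    [0.65,0.0416,-0.0022,0,0,0,0],
    [0.65,0,0,0.05,0,0,0],
    [0.65,0,0,0,0,0,0],
    [0.65,0,0,0,0,0,0],
    [0.65,0,0,0,0,0,0],
  ],
)

```text
time_s: 21.6
tool_pos: [0.6081, 0.2374, 0.2129]
ee_rot: [2.331, 2.104, 0.004]
wrist_force: [0.1, 0.1, -0.2]
width: 0.0559
grip_force: 0.0
```

```bash
python3 - <<'E'
from h import *
go((.609,.2379,.111),84.2)
E
```

```text
pos [0.6081 0.2374 0.2129] yaw 84.14 d [0.0005 0.0006 0.1019] rz -0.06
```

Request:
arm_command(
  deltas=[
    [0.65,0.0005,0.0006,0.035,0,0,0],
    [0.65,0,0,0.035,0,0,0],
    [0.65,0,0,0.032,0,0,0],
    [0.65,0,0,0,0,0,0],
    [0.65,0,0,0,0,0,0],
    [0.1,0,0,0,0,0,0],
    [0.1,0,0,0,0,0,0],
    [0.1,0,0,0,0,0,0],
  ],
)

```text
time_s: 22.4
tool_pos: [0.6083, 0.2385, 0.1097]
ee_rot: [2.33, 2.105, 0.003]
wrist_force: [1.8, -0.2, 9.9]
width: 0.0171
grip_force: 39.3
```

Request:
arm_command(
  deltas=[
    [0.1,0,0,0,0,0,0],
    [0.1,0,0,0,0,0,0],
    [0.1,0,0,-0.038,0,0,0],
    [0.1,0,0,-0.038,0,0,0],
    [0.1,0,0,-0.038,0,0,0],
    [0.1,0,0,-0.038,0,0,0],
    [0.1,-0.0398,0.0027,0,0,0,0],
    [0.1,-0.0398,0.0027,0,0,0,0],
  ],
)

```text
time_s: 23.2
tool_pos: [0.6053, 0.1585, 0.2618]
ee_rot: [2.328, 2.108, 0.004]
wrist_force: [0.7, 0.4, -1.7]
width: 0.017
grip_force: 39.5
```

Request:
arm_command(
  deltas=[
    [0.1,-0.0398,0.0027,0,0,0,0],
    [0.1,-0.0398,0.0027,0,0,0,0],
    [0.1,-0.0398,0.0027,0,0,0,0],
    [0.1,-0.0398,0.0027,0,0,0,0],
    [0.1,-0.0398,0.0027,0,0,0,0],
    [0.1,-0.0398,0.0027,0,0,0,0],
    [0.1,-0.0398,0.0027,0,0,0,0],
    [0.1,0,0,0.036,0,0,0.2],
  ],
)

```text
time_s: 24.0
tool_pos: [0.5971, -0.1253, 0.2275]
ee_rot: [2.334, 2.093, 0.004]
wrist_force: [0.1, 1.0, 0.2]
width: 0.017
grip_force: 39.5
```

Request:
arm_command(
  deltas=[
    [0.1,0,0,0.036,0,0,0],
    [0.1,0,0,0,0,0,0],
    [0.1,0,0,0,0,0,0],
    [0.1,0,0,0,0,0,0],
  ],
)

```text
time_s: 24.4
tool_pos: [0.5964, -0.1205, 0.1905]
ee_rot: [2.332, 2.101, 0.002]
wrist_force: [-0.4, -0.0, -0.7]
width: 0.0171
grip_force: 39.4
```

```bash
python3 - <<'E'
from h import *
go((.5965,-.1208,.103),84)
im=r.read_camera("wrist"); cv2.imwrite("pics/w7.png",cv2.resize(im[130:290,240:400,::-1],None,fx=3,fy=3))
E
```

```text
pos [ 0.5964 -0.1205  0.1905] yaw 84.03 d [-0.0002 -0.0001  0.0875] rz 0.03
```

View pics/w7.png

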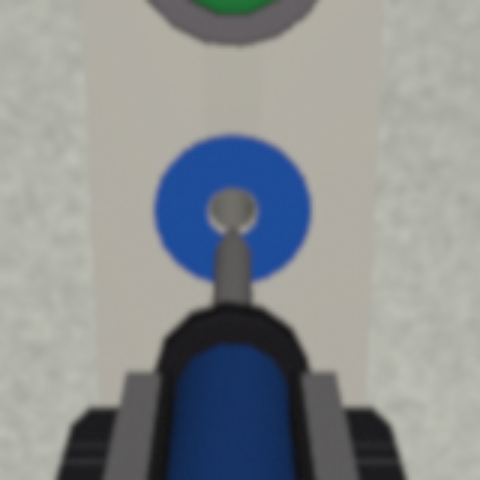

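The second blue tip is centred on well B2. Inserting, then a check of all the tops from above.

Request:
arm_command(
  deltas=[
    [0.1,0,0,0.012,0,0,0],
    [0.1,0,0,0.01,0,0,0],
    [0.1,0,0,0.005,0,0,0],
    [0.1,0,0,0,0,0,0],
    [0.1,0,0,0.014,0,0,0],
    [0.1,0,0,0.014,0,0,0],
    [0.1,0,0,0.014,0,0,0],
    [0.1,0,0,0.012,0,0,0],
  ],
)

```text
time_s: 25.25
tool_pos: [0.5956, -0.1206, 0.1068]
ee_rot: [2.334, 2.102, 0.0]
wrist_force: [1.3, -0.3, -0.2]
width: 0.0169
grip_force: 39.5
```

Request:
arm_command(
  deltas=[
    [0.1,0,0,0.005,0,0,0],
    [0.1,0,0,0.003,0,0,0],
    [0.1,0,0,0,0,0,0],
    [0.65,0,0,0,0,0,0],
    [0.65,0,0,0,0,0,0],
    [0.65,0,0,0,0,0,0],
    [0.65,0,0,-0.04,0,0,0],
    [0.65,0,0,-0.04,0,0,0],
  ],
)

```text
time_s: 26.05
tool_pos: [0.5947, -0.1202, 0.1795]
ee_rot: [-2.333, -2.101, 0.002]
wrist_force: [1.1, -0.5, -0.1]
width: 0.0555
grip_force: 0.0
```

Request:
arm_command(
  deltas=[
    [0.2,0,0,-0.04,0,0,0],
    [0,0.022,0,0,0,0,0],
    [0,0.022,0,0,0,0,0],
    [0,0.021,0,0,0,0,0],
    [0,0,0,0,0,0,0],
    [0,0,0,0,0,0,0],
  ],
)

```text
time_s: 26.65
tool_pos: [0.6022, -0.0558, 0.2192]
ee_rot: [-2.334, -2.103, 0.0]
wrist_force: [0.5, -0.0, -0.2]
width: 0.0002
grip_force: 0.0
```

```bash
python3 - <<'E'
from h import *
W=np.array([[.5805,-.2698],[.5857,-.22],[.5912,-.1702],[.5965,-.1208]])
u=(W[3]-W[0])/np.linalg.norm(W[3]-W[0]); b=W[3]+.065*u; print("button",b)
go((*b,.105),84)
im=r.read_camera("wrist"); K,T=cam("wrist"); cv2.imwrite("pics/w8.png",im[:,:,::-1])
for p in blobs(im,"green",100): print(p[1], ray(K,T,p[2],.1))
E
```

```text
button [ 0.60343997 -0.05617155]
pos [ 0.6022 -0.0558  0.2192] yaw 84.05 d [-0.0003  0.0013  0.1142] rz 0.05
[ 301  177   37   36 1043] [[ 0.60288777 -0.0563331   0.1       ]]
```

View pics/w8.png

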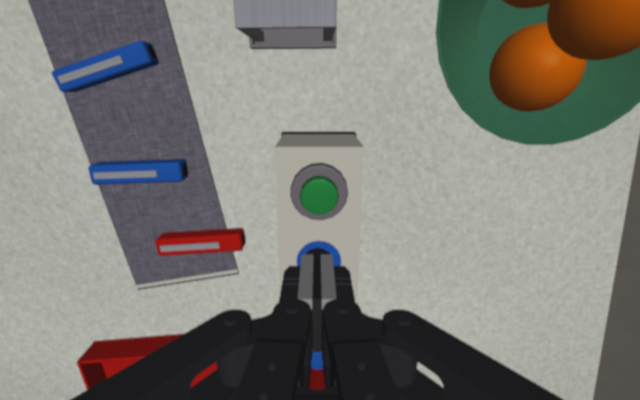

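The button is at about (319,195), 1 mm from the predicted point, and the probe tops can just be seen under the fingers. Pressing.

Request:
arm_command(
  deltas=[
    [0,-0.0005,0.001,0.04,0,0,0],
    [0,0,0,0.04,0,0,0],
    [0,0,0,0.03,0,0,0],
    [0,0,0,0,0,0,0],
    [0,0,0,0.005,0,0,0],
    [0,0,0,0.005,0,0,0],
    [0,0,0,0.004,0,0,0],
    [0,0,0,0.001,0,0,0],
  ],
)

```text
time_s: 27.5
tool_pos: [0.6043, -0.0571, 0.0975]
ee_rot: [2.332, 2.099, 0.003]
wrist_force: [-10.7, -0.4, 36.8]
width: 0.0002
grip_force: 18.4
```

Request:
arm_command(
  deltas=[
    [0,0,0,0,0,0,0],
    [0,0,0,0,0,0,0],
  ],
)

```text
time_s: 27.7
tool_pos: [0.6043, -0.0571, 0.0976]
ee_rot: [2.332, 2.099, 0.003]
wrist_force: [-8.5, -1.3, 30.6]
width: 0.0002
grip_force: 15.1
```

```bash
python3 - <<'E'
from h import *
im=r.read_camera("scene"); cv2.imwrite("pics/s1.png",cv2.resize(im[150:250,230:390,::-1],None,fx=4,fy=4))
E
```

```text
(no output)
```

View pics/s1.png

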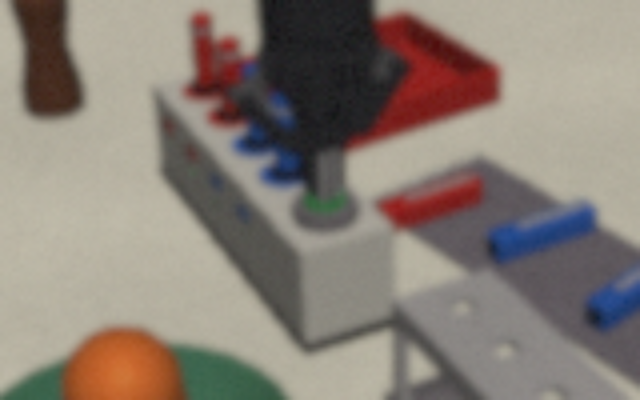

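The scene crop shows all four probes standing with their flanges down and the fingertips on the green button. I'll back off slowly and check for the spring force.

Request:
arm_command(
  deltas=[
    [0,0,0,-0.004,0,0,0],
    [0,0,0,0,0,0,0],
  ],
)

```text
time_s: 27.95
tool_pos: [0.6041, -0.0569, 0.1001]
ee_rot: [2.333, 2.1, 0.002]
wrist_force: [0.5, -1.9, 3.5]
width: -0.0
grip_force: 1.8
```

Request:
arm_command(
  deltas=[
    [0,0,0,-0.002,0,0,0],
    [0,0,0,0,0,0,0],
  ],
)

```text
time_s: 28.15
tool_pos: [0.6038, -0.0566, 0.101]
ee_rot: [2.334, 2.101, 0.001]
wrist_force: [1.7, -1.5, 2.4]
width: 0.0004
grip_force: 1.5
```

Request:
arm_command(
  deltas=[
    [0,0,0,-0.002,0,0,0],
    [0,0,0,0,0,0,0],
  ],
)

```text
time_s: 28.35
tool_pos: [0.6034, -0.0564, 0.1025]
ee_rot: [2.334, 2.102, 0.0]
wrist_force: [1.1, -1.2, 2.5]
width: -0.0002
grip_force: 1.1
```

Request:
arm_command(
  deltas=[
    [0,0,0,-0.003,0,0,0],
    [0,0,0,0,0,0,0],
  ],
)

```text
time_s: 28.55
tool_pos: [0.603, -0.0563, 0.1053]
ee_rot: [-2.334, -2.102, 0.0]
wrist_force: [-0.6, 0.5, 0.5]
width: -0.0001
grip_force: 0.0
```

The force fell off over a 6 mm spring travel, so the button was pressed and has been let go. Next I'll view the sleeves with the tool turned to yaw 180°.

Request:
arm_command(
  deltas=[
    [0,0,0,-0.045,0,0,0],
    [0.5,0,0,-0.045,0,0,0],
    [0.5,0,0,-0.045,0,0,0],
    [0.5,0.01,-0.04,-0.02,0,0,-8],
    [0.5,0,0,-0.02,0,0,-8],
    [0.5,0,0,-0.02,0,0,-8],
    [0.5,0,0,-0.02,0,0,-8],
    [0.5,0,0,0,0,0,-8],
  ],
)

```text
time_s: 29.35
tool_pos: [0.5648, -0.0423, 0.3224]
ee_rot: [1.466, 2.776, 0.001]
wrist_force: [-0.1, -0.4, -0.4]
width: 0.0431
grip_force: 0.0
```

Request:
arm_command(
  deltas=[
    [0.5,0,0,0,0,0,-8],
    [0.5,0,0,0,0,0,-8],
    [0.5,0,0,0,0,0,-8],
    [0.5,0,0,0,0,0,-8],
    [0.5,0,0,0,0,0,-8],
    [0.5,0,0,0,0,0,-8],
    [0.5,0,0,0,0,0,-8],
    [0.5,0.04,0.01,0,0,0,0],
  ],
)

```text
time_s: 30.15
tool_pos: [0.5263, -0.033, 0.3181]
ee_rot: [0.007, -3.139, -0.001]
wrist_force: [-1.3, 0.2, -0.0]
width: 0.0427
grip_force: 0.0
```

Request:
arm_command(
  deltas=[
    [0.5,0.04,0.01,0,0,0,0],
    [0.5,0.04,0.01,0,0,0,0],
    [0.5,0,0.02,0,0,0,0],
    [0.5,0,0,0,0,0,0],
    [0.5,0,0,0,0,0,0],
  ],
)

```text
time_s: 30.65
tool_pos: [0.4445, 0.0077, 0.3202]
ee_rot: [0.002, -3.141, 0.0]
wrist_force: [-0.5, 0.3, 0.1]
width: 0.0426
grip_force: 0.0
```

```bash
cat > sl.py <<'E'
from h import *
def sleeves(n="wrist"):
    K,T=cam(n); im=r.read_camera(n)
    for c in("red","blue"):
        for b in blobs(im,c,60):
            x,y,w,h,a=b[1]
            if x<=0 or y<=0: e="cut"
            else: e=""
            box=cv2.boxPoints(b[3]); P=ray(K,T,box,.022 if a<6000 else .035)[:,:2]
            L=[np.linalg.norm(P[i]-P[i-1]) for i in (1,2)]; i=1+int(L[1]>L[0]); d=P[i]-P[i-1]
            print(c,b[1],e,"c",P.mean(0).round(4),"len",np.round(sorted(L),3),"ang",round((np.degrees(np.arctan2(d[1],d[0]))+90)%180-90,1))
    return im
E
python3 - <<'E'
from sl import *
go((.45,0,.3),180)
im=sleeves(); cv2.imwrite("pics/w9.png",im[:,:,::-1])
E
```

```text
pos [0.4445 0.0077 0.3202] yaw -179.94 d [-0.0055 -0.0077  0.0202] rz -359.94
red [    0    31   127   157 17921] cut c [ 0.3964 -0.2879] len [0.137 0.179] ang -9.5
red [ 419   91   27   74 1022]  c [0.4144 0.1488] len [0.023 0.089] ang -1.7
red [206 138  20  69 866]  c [ 0.4701 -0.119 ] len [0.022 0.089] ang -2.2
red [ 55 261  46  38 770]  c [ 0.6261 -0.3267] len [0.041 0.074] ang -47.9
red [102 265  41  37 702]  c [ 0.6296 -0.2666] len [0.041 0.066] ang -46.9
red [ 40 295  19  16 214]  c [ 0.6597 -0.3758] len [0.02  0.028] ang -47.9
red [ 90 299  18  15 208]  c [ 0.6664 -0.3055] len [0.024 0.024] ang 90.0
blue [  492    29   148   168 19780]  c [0.4002 0.3073] len [0.159 0.178] ang 1.7
blue [346  96  25  74 812]  c [0.4205 0.0591] len [0.019 0.089] ang 10.6
blue [270 100  19  74 815]  c [ 0.4255 -0.0385] len [0.019 0.089] ang -4.8
blue [150 269  34  36 626]  c [ 0.6316 -0.2066] len [0.042 0.058] ang -59.1
blue [195 273  32  36 604]  c [ 0.6401 -0.1454] len [0.041 0.056] ang -28.6
blue [139 303  17  17 198]  c [ 0.6753 -0.2367] len [0.022 0.026] ang -45.3
blue [188 308  16  15 189]  c [ 0.6817 -0.1676] len [0.022 0.024] ang -5.7
```

View pics/w9.png

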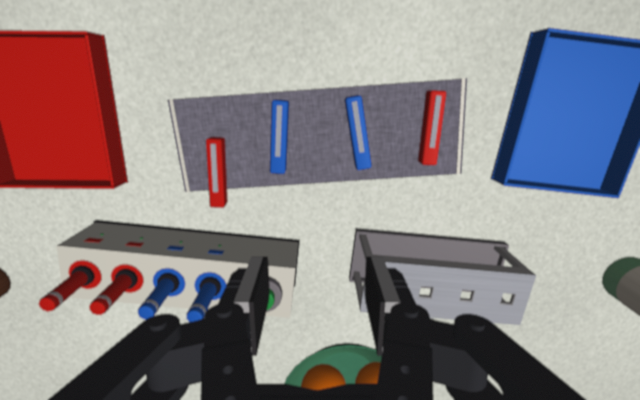

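The view shows all four sleeves: red (217,172), blue (279,136), blue (358,132) and red (433,127). The drainer is empty and all the probes are docked. I'll start with the near-dock red sleeve.

Request:
arm_command(
  deltas=[
    [0.5,-0.0085,-0.042,0.02,0,0,2],
    [0.5,-0.0085,-0.042,0.02,0,0,0],
    [0.5,-0.0085,-0.0427,0.02,0,0,0],
    [0.5,0,0,0.045,0,0,0],
    [0.5,0,0,0.045,0,0,0],
    [0.5,0,0,0.045,0,0,0],
    [0.5,0,0,0.045,0,0,0],
    [0.5,0,0,0,0,0,0],
  ],
)

```text
time_s: 31.5
tool_pos: [0.4642, -0.119, 0.0759]
ee_rot: [-0.056, -3.133, -0.005]
wrist_force: [-0.7, -0.4, 0.7]
width: 0.0428
grip_force: 0.0
```

Request:
arm_command(
  deltas=[
    [0.5,0,0,0,0,0,0],
    [0.5,0,0,0,0,0,0],
  ],
)

```text
time_s: 31.7
tool_pos: [0.4684, -0.1204, 0.0823]
ee_rot: [0.055, 3.139, -0.002]
wrist_force: [0.6, -0.0, -0.0]
width: 0.0426
grip_force: 0.0
```

```bash
python3 - <<'E'
from sl import *
go((.470,-.119,.009),178)
sleeves()
E
```

```text
pos [ 0.4684 -0.1204  0.0823] yaw 177.99 d [-0.0014  0.0015  0.0733] rz -0.01
red [    0     0   136   270 30208] cut c [ 0.4161 -0.2518] len [0.064 0.145] ang -11.2
red [ 300  152   34  140 3210]  c [ 0.4699 -0.1202] len [0.019 0.092] ang -1.2
red [ 49 373  29  15 231]  c [ 0.5818 -0.3068] len [0.009 0.025] ang -49.9
blue [ 593   50   47  160 6238]  c [0.4184 0.04  ] len [0.023 0.086] ang 13.8
blue [ 424   66   63  157 5094]  c [ 0.4255 -0.0401] len [0.024 0.09 ] ang -3.9
```

Request:
arm_command(
  deltas=[
    [0.5,-0.0014,0,0.035,0,0,0],
    [0.5,0,0,0.027,0,0,0],
    [0.5,0,0,0.01,0,0,0],
    [0.5,0,0,0,0,0,0],
    [0.05,0,0,0,0,0,0],
    [0.05,0,0,0,0,0,0],
    [0.05,0,0,0,0,0,0],
    [0.05,0,0,0,0,0,0],
  ],
  newtons=35,
)

```text
time_s: 32.55
tool_pos: [0.4694, -0.12, 0.0099]
ee_rot: [0.055, 3.139, -0.002]
wrist_force: [-0.5, 0.4, 7.0]
width: 0.0192
grip_force: 34.5
```

Request:
arm_command(
  deltas=[
    [0.05,0,0,0,0,0,0],
    [0.05,0,0,-0.03,0,0,0],
    [0.05,0,0,-0.04,0,0,0],
    [0.05,0,0,-0.04,0,0,0],
    [0.05,0,0,0,0,0,0],
    [0.05,0,0,0,0,0,0],
  ],
)

```text
time_s: 33.15
tool_pos: [0.4691, -0.1199, 0.1197]
ee_rot: [0.055, 3.138, -0.002]
wrist_force: [-0.4, 0.8, -0.5]
width: 0.0192
grip_force: 34.7
```

```bash
python3 - <<'E'
from sl import *
go((.395,-.345,.013),178)
sleeves("top")
E
```

```text
pos [ 0.4691 -0.1199  0.1197] yaw 178.0 d [ 0.0665 -0.2274  0.1068] rz 0.0
red [401 200  15  14 126]  c [ 0.5903 -0.2312] len [0.035 0.038] ang 89.2
red [421 202  16  14 130]  c [ 0.584  -0.2865] len [0.035 0.041] ang 89.2
red [ 437  245   36   68 1755]  c [ 0.3961 -0.3496] len [0.094 0.177] ang -2.4
red [264 257   8  35 199]  c [0.4145 0.1504] len [0.019 0.09 ] ang -0.2
blue [363 196  14  14 128]  c [ 0.6027 -0.1271] len [0.035 0.035] ang -1.3
blue [382 198  14  14 128]  c [ 0.5965 -0.1785] len [0.035 0.035] ang -1.6
blue [ 170  244   64   73 3605]  c [0.4013 0.3273] len [0.153 0.182] ang -5.8
blue [334 252   9  34 183]  c [ 0.4265 -0.038 ] len [0.02  0.088] ang -3.5
blue [295 255  13  34 192]  c [0.4208 0.0599] len [0.02 0.09] ang 10.8
```

Request:
arm_command(
  deltas=[
    [0.05,0.0131,-0.0441,0,0,0,0],
    [0.05,0.0131,-0.0441,0,0,0,0],
    [0.05,0.0131,-0.0441,0,0,0,0],
    [0.05,0.0131,-0.0441,0,0,0,0],
    [0.05,0.0131,-0.0441,0,0,0,0],
    [0.05,0,0,0,0,0,0],
    [0.05,0,0,0.04,0,0,0],
    [0.05,0,0,0.04,0,0,0],
  ],
)

```text
time_s: 34.0
tool_pos: [0.3951, -0.3378, 0.037]
ee_rot: [0.056, 3.141, -0.001]
wrist_force: [0.5, -0.1, -2.2]
width: 0.0194
grip_force: 34.8
```

Request:
arm_command(
  deltas=[
    [0.05,0,0,0.018,0,0,0],
    [0.05,0,0,0.005,0,0,0],
    [0.05,0,0,0,0,0,0],
    [0.35,0,0,0,0,0,0],
    [0.35,0,0,0,0,0,0],
    [0.35,0,0,-0.03,0,0,0],
    [0.5,0,0,-0.045,0,0,0],
    [0.5,0,0,-0.045,0,0,0],
  ],
)

```text
time_s: 34.8
tool_pos: [0.3951, -0.3374, 0.1375]
ee_rot: [0.055, 3.141, -0.0]
wrist_force: [0.5, -1.8, -1.6]
width: 0.0427
grip_force: 0.0
```

```bash
python3 - <<'E'
from sl import *
go((.4145,.1496,.09),180-1)
im=sleeves("wrist")
cv2.imwrite("pics/w10.png",im[:,:,::-1])
E
```

```text
pos [ 0.3951 -0.3374  0.1375] yaw 178.0 d [-0.0024  0.4874  0.0474] rz -1.0
red [  228    71   228   240 44881]  c [ 0.3966 -0.3179] len [0.147 0.18 ] ang 5.7
```

View pics/w10.png

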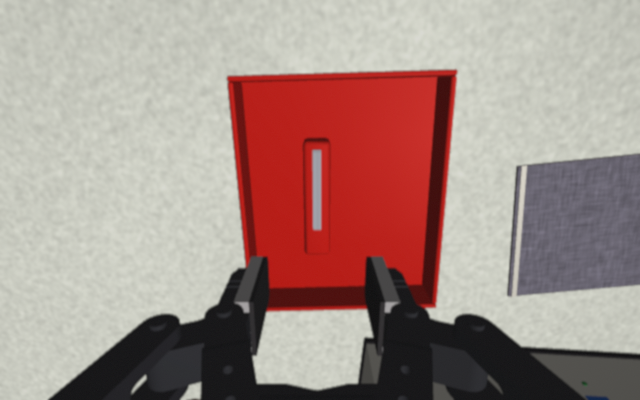

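The sleeve lies flat in the red tray at about (317,195). Next is the other red sleeve.

Request:
arm_command(
  deltas=[
    [0.5,0,0.0443,0,0,0,-1],
    [0.5,0,0.0443,0,0,0,0],
    [0.5,0,0.0443,0,0,0,0],
    [0.5,0,0.0443,0,0,0,0],
    [0.5,0,0.0443,0,0,0,0],
    [0.5,0,0.0443,0,0,0,0],
    [0.5,0,0.0443,0,0,0,0],
    [0.5,0,0.0443,0,0,0,0],
  ],
)

```text
time_s: 35.65
tool_pos: [0.4022, 0.0183, 0.1362]
ee_rot: [0.028, 3.139, -0.0]
wrist_force: [0.6, -0.1, -0.2]
width: 0.0427
grip_force: 0.0
```

Request:
arm_command(
  deltas=[
    [0.5,-0.0024,0.0443,0,0,0,0],
    [0.5,0,0.0443,0,0,0,0],
    [0.5,0,0.0443,0,0,0,0],
    [0.5,0,0,0.045,0,0,0],
    [0.5,0,0,0,0,0,0],
    [0.5,0,0,0,0,0,0],
  ],
)

```text
time_s: 36.25
tool_pos: [0.4065, 0.1491, 0.0911]
ee_rot: [-0.028, -3.14, 0.0]
wrist_force: [0.1, -1.0, 0.3]
width: 0.043
grip_force: 0.0
```

```bash
python3 - <<'E'
from sl import *
go((.4145,.1496,.01),179)
im=sleeves("wrist")
E
```

```text
pos [0.4065 0.1491 0.0911] yaw 178.99 d [-0.0081  0.0007  0.081 ] rz -0.01
red [ 303  158   32  134 2934]  c [0.4131 0.1506] len [0.019 0.092] ang -0.2
blue [  440    38   200   306 50220]  c [0.3972 0.2865] len [0.105 0.18 ] ang 1.6
blue [ 141  169   76  134 4015]  c [0.4195 0.0613] len [0.026 0.091] ang 10.6
blue [   0  180   71  131 5166] cut c [ 0.4243 -0.0342] len [0.034 0.093] ang -3.3
```

Request:
arm_command(
  deltas=[
    [0.5,-0.007,0.001,0.03,0,0,0],
    [0.5,0,0,0.035,0,0,0],
    [0.5,0,0,0.016,0,0,0],
    [0.5,0,0,0,0,0,0],
    [0.05,0,0,0,0,0,0],
    [0.05,0,0,0,0,0,0],
    [0.05,0,0,0,0,0,0],
    [0.05,0,0,0,0,0,0],
  ],
)

```text
time_s: 37.1
tool_pos: [0.4152, 0.1501, 0.0111]
ee_rot: [0.028, 3.138, -0.0]
wrist_force: [-0.6, -3.0, 7.7]
width: 0.0193
grip_force: 34.4
```

Request:
arm_command(
  deltas=[
    [0.05,0,0,0,0,0,0],
    [0.05,0,0,-0.035,0,0,0],
    [0.05,0,0,-0.04,0,0,0],
    [0.05,0,0,-0.035,0,0,0],
    [0.05,0.0018,-0.044,0,0,0,0],
    [0.05,0.0018,-0.044,0,0,0,0],
    [0.05,0.0018,-0.044,0,0,0,0],
    [0.05,0.0018,-0.044,0,0,0,0],
  ],
)

```text
time_s: 37.9
tool_pos: [0.4038, -0.0273, 0.121]
ee_rot: [0.027, 3.139, -0.001]
wrist_force: [1.0, 0.6, 0.1]
width: 0.0187
grip_force: 34.9
```

Request:
arm_command(
  deltas=[
    [0.05,0.0018,-0.044,0,0,0,0],
    [0.05,0.0018,-0.044,0,0,0,0],
    [0.05,0.0018,-0.044,0,0,0,0],
    [0.05,0.0018,-0.044,0,0,0,0],
    [0.05,0.0018,-0.044,0,0,0,0],
    [0.05,0.0018,-0.044,0,0,0,0],
    [0.05,0,0,0,0,0,0],
    [0.05,0,0,0,0,0,0],
  ],
)

```text
time_s: 38.7
tool_pos: [0.3881, -0.2902, 0.1203]
ee_rot: [0.031, 3.141, -0.001]
wrist_force: [0.2, 0.3, -0.6]
width: 0.0189
grip_force: 34.9
```

```bash
python3 - <<'E'
from sl import *
go((.396,-.290,.0145),179)
E
```

```text
pos [ 0.3881 -0.2902  0.1203] yaw 178.89 d [-0.0078  0.0005  0.1059] rz -0.11
```

Lower and release, then go to the first blue sleeve at (.425,-.039).

Request:
arm_command(
  deltas=[
    [0.05,-0.006,0,0.04,0,0,0],
    [0.05,0,0,0.04,0,0,0],
    [0.05,0,0,0.02,0,0,0],
    [0.05,0,0,0.005,0,0,0],
    [0.05,0,0,0,0,0,0],
    [0.35,0,0,0,0,0,0],
    [0.35,0,0,0,0,0,0],
    [0.35,0,0,-0.035,0,0,0],
  ],
)

```text
time_s: 39.5
tool_pos: [0.3931, -0.2882, 0.048]
ee_rot: [-0.027, -3.139, -0.005]
wrist_force: [-0.3, -0.5, 0.3]
width: 0.0297
grip_force: 0.0
```

Request:
arm_command(
  deltas=[
    [0.5,0,0,-0.04,0,0,0],
    [0.5,-0.005,0.042,0,0,0,4],
    [0.5,-0.005,0.042,0,0,0,0],
    [0.5,-0.005,0.042,0,0,0,0],
    [0.5,-0.005,0.042,0,0,0,0],
    [0.5,-0.005,0.042,0,0,0,0],
    [0.5,-0.005,0.041,0,0,0,0],
    [0.5,0,0,0,0,0,0],
  ],
)

```text
time_s: 40.3
tool_pos: [0.4436, -0.0377, 0.0902]
ee_rot: [0.13, 3.137, 0.001]
wrist_force: [1.0, 0.1, -0.3]
width: 0.0426
grip_force: 0.0
```

Request:
arm_command(
  deltas=[
    [0.5,0,0,0,0,0,0],
    [0.5,0,0,0,0,0,0],
  ],
)

```text
time_s: 40.5
tool_pos: [0.4433, -0.0421, 0.0897]
ee_rot: [0.138, 3.138, -0.001]
wrist_force: [-1.6, -0.4, -0.4]
width: 0.0428
grip_force: 0.0
```

```bash
python3 - <<'E'
from sl import *
go((.425,-.039,.0105),176)
im=sleeves("wrist")
E
```

```text
pos [ 0.4433 -0.0421  0.0897] yaw 174.97 d [0.0186 0.0016 0.0792] rz -1.03
red [   0  151   49  164 4188] cut c [ 0.4398 -0.2306] len [0.028 0.118] ang -20.6
blue [ 446   94   59  146 4496]  c [0.4205 0.0567] len [0.024 0.092] ang 10.8
blue [ 301  117   34  142 3240]  c [ 0.4252 -0.0397] len [0.019 0.09 ] ang -4.2
```

Request:
arm_command(
  deltas=[
    [0.5,0.0185,0.0015,0.03,0,0,-0.8],
    [0.5,0,0,0.035,0,0,0],
    [0.5,0,0,0.014,0,0,0],
    [0.5,0,0,0,0,0,0],
    [0.05,0,0,0,0,0,0],
    [0.05,0,0,0,0,0,0],
    [0.05,0,0,0,0,0,0],
    [0.05,0,0,0,0,0,0],
  ],
)

```text
time_s: 41.35
tool_pos: [0.4256, -0.0389, 0.0113]
ee_rot: [0.115, 3.138, -0.002]
wrist_force: [-2.4, -2.2, 8.3]
width: 0.0193
grip_force: 35.3
```

Request:
arm_command(
  deltas=[
    [0.05,0,0,0,0,0,0],
    [0.05,0,0,-0.035,0,0,0],
    [0.05,0,0,-0.04,0,0,0],
    [0.05,0,0,-0.035,0,0,0],
    [0.05,0.0059,0.0429,0,0,0,0],
    [0.05,0.0059,0.0429,0,0,0,0],
    [0.05,0.0059,0.0429,0,0,0,0],
    [0.05,0.0059,0.0429,0,0,0,0],
  ],
)

```text
time_s: 42.15
tool_pos: [0.4137, 0.1361, 0.1211]
ee_rot: [0.116, 3.138, 0.0]
wrist_force: [0.5, -1.1, -0.2]
width: 0.0192
grip_force: 34.5
```

Request:
arm_command(
  deltas=[
    [0.05,0.0059,0.0429,0,0,0,0],
    [0.05,0.0059,0.0429,0,0,0,0],
    [0.05,0.0059,0.0429,0,0,0,0],
    [0.05,0.0059,0.0429,0,0,0,0],
    [0.05,0.0059,0.0429,0,0,0,0],
    [0.05,0,0,0,0,0,0],
    [0.05,0,0,0,0,0,0],
  ],
)

```text
time_s: 42.85
tool_pos: [0.3999, 0.3512, 0.1205]
ee_rot: [0.112, 3.139, -0.0]
wrist_force: [0.7, -0.5, -0.4]
width: 0.0194
grip_force: 34.6
```

```bash
python3 - <<'E'
from sl import *
go((.402,.350,.0145),175)
E
```

```text
pos [0.3999 0.3512 0.1205] yaw 175.9 d [-0.0022 -0.001   0.106 ] rz 0.9
```

Request:
arm_command(
  deltas=[
    [0.05,-0.001,-0.001,0.04,0,0,0],
    [0.05,0,0,0.04,0,0,0],
    [0.05,0,0,0.02,0,0,0],
    [0.05,0,0,0.005,0,0,0],
    [0.05,0,0,0,0,0,0],
    [0.35,0,0,0,0,0,0],
    [0.35,0,0,0,0,0,0],
    [0.35,0,0,-0.035,0,0,0],
  ],
)

```text
time_s: 43.65
tool_pos: [0.3997, 0.3485, 0.0488]
ee_rot: [-0.115, -3.136, 0.004]
wrist_force: [0.1, 0.4, 0.6]
width: 0.03
grip_force: 0.0
```

Request:
arm_command(
  deltas=[
    [0.5,0,0,-0.04,0,0,0],
    [0.5,-0.0059,-0.0414,0,0,0,0],
    [0.5,-0.0059,-0.0414,0,0,0,0],
    [0.5,-0.0059,-0.0414,0,0,0,0],
    [0.5,-0.0059,-0.0414,0,0,0,0],
    [0.5,-0.0059,-0.0414,0,0,0,0],
    [0.5,-0.0059,-0.0414,0,0,0,0],
    [0.5,-0.0059,-0.0414,0,0,0,0],
  ],
)

```text
time_s: 44.45
tool_pos: [0.4213, 0.0559, 0.0913]
ee_rot: [0.115, 3.137, -0.0]
wrist_force: [1.8, 0.2, -1.1]
width: 0.043
grip_force: 0.0
```

Request:
arm_command(
  deltas=[
    [0.5,0,0,0,0,0,-7.4],
    [0.5,0,0,0,0,0,-7.4],
    [0.5,0,0,0,0,0,0],
    [0.5,0,0,0,0,0,0],
  ],
)

```text
time_s: 44.85
tool_pos: [0.4213, 0.0576, 0.0908]
ee_rot: [-0.284, 3.128, -0.0]
wrist_force: [0.4, 0.3, -0.3]
width: 0.0429
grip_force: 0.0
```

```bash
python3 - <<'E'
from sl import *
go((.4205,.0580,.0105),-169.3)
im=sleeves("wrist")
E
```

```text
pos [0.4213 0.0576 0.0908] yaw -169.61 d [0.0008 0.0006 0.0803] rz -0.31
blue [  536   143   104   229 12833]  c [0.4194 0.2303] len [0.057 0.165] ang 26.2
blue [ 303  145   32  136 3003]  c [0.4196 0.0591] len [0.018 0.091] ang 11.2
blue [  0 392  19   8 107] cut c [ 0.6049 -0.1464] len [0.007 0.014] ang -79.7
```

Request:
arm_command(
  deltas=[
    [0.5,0.001,0.001,0.03,0,0,0],
    [0.5,0,0,0.035,0,0,0],
    [0.5,0,0,0.015,0,0,0],
    [0.5,0,0,0,0,0,0],
    [0.05,0,0,0,0,0,0],
    [0.05,0,0,0,0,0,0],
    [0.05,0,0,0,0,0,0],
    [0.05,0,0,0,0,0,0],
  ],
)

```text
time_s: 45.7
tool_pos: [0.4206, 0.0584, 0.0113]
ee_rot: [-0.29, 3.126, -0.0]
wrist_force: [-1.6, 1.2, 9.5]
width: 0.0196
grip_force: 35.5
```

Request:
arm_command(
  deltas=[
    [0.05,0,0,0,0,0,0],
    [0.05,0,0,-0.035,0,0,0],
    [0.05,0,0,-0.04,0,0,0],
    [0.05,0,0,-0.035,0,0,0],
    [0.05,0,0,0,0,0,7.3],
    [0.05,0,0,0,0,0,7.3],
    [0.05,0.0063,0.0395,0,0,0,0],
    [0.05,0.0063,0.0395,0,0,0,0],
  ],
)

```text
time_s: 46.5
tool_pos: [0.4131, 0.1384, 0.1212]
ee_rot: [0.115, 3.138, 0.0]
wrist_force: [0.7, 0.4, -0.2]
width: 0.0191
grip_force: 34.5
```

Request:
arm_command(
  deltas=[
    [0.05,0.0063,0.0395,0,0,0,0],
    [0.05,0.0063,0.0395,0,0,0,0],
    [0.05,0.0063,0.0395,0,0,0,0],
    [0.05,0.0063,0.0395,0,0,0,0],
    [0.05,0,0,0,0,0,0],
    [0.05,0,0,0,0,0,0],
  ],
)

```text
time_s: 47.1
tool_pos: [0.3985, 0.2979, 0.1207]
ee_rot: [0.107, 3.139, 0.0]
wrist_force: [-0.2, 0.7, -0.6]
width: 0.0192
grip_force: 34.6
```

```bash
python3 - <<'E'
from sl import *
go((.400,.298,.0145),175)
E
```

```text
pos [0.3985 0.2979 0.1207] yaw 176.09 d [-0.0015  0.0002  0.1062] rz 1.09
```

Request:
arm_command(
  deltas=[
    [0.05,-0.001,0,0.04,0,0,0],
    [0.05,0,0,0.04,0,0,0],
    [0.05,0,0,0.02,0,0,0],
    [0.05,0,0,0.005,0,0,0],
    [0.05,0,0,0,0,0,0],
    [0.35,0,0,0,0,0,0],
    [0.35,0,0,0,0,0,0],
    [0.35,0,0,-0.035,0,0,0],
  ],
)

```text
time_s: 47.9
tool_pos: [0.3983, 0.2964, 0.049]
ee_rot: [-0.11, -3.136, 0.003]
wrist_force: [-0.4, -0.1, 1.7]
width: 0.0298
grip_force: 0.0
```

Request:
arm_command(
  deltas=[
    [0.5,0,0,-0.045,0,0,0],
    [0.5,0,0,-0.045,0,0,0],
    [0.5,0,-0.045,-0.02,0,0,0],
    [0.5,0,-0.045,0,0,0,0],
    [0.5,0,-0.045,0,0,0,0],
    [0.5,0,-0.045,0,0,0,0],
    [0.5,0,-0.045,0,0,0,0],
    [0.5,0,0,0,0,0,0],
  ],
)

```text
time_s: 48.7
tool_pos: [0.384, 0.0688, 0.1613]
ee_rot: [0.119, 3.137, -0.001]
wrist_force: [-0.0, -0.1, -0.6]
width: 0.0429
grip_force: 0.0
```

Request:
arm_command(
  deltas=[
    [0.5,0,0,0,0,0,0],
    [0.5,0,0,0,0,0,0],
  ],
)

```text
time_s: 48.9
tool_pos: [0.3842, 0.0735, 0.1607]
ee_rot: [0.108, 3.139, 0.0]
wrist_force: [1.0, 0.6, 0.3]
width: 0.0428
grip_force: 0.0
```

```bash
python3 - <<'E'
from h import *
a=r.read_camera("top")[170:330,150:490]; b=r.read_camera("scene")[130:330,230:540]
a=cv2.resize(a,(680,320)); b=cv2.resize(b[:180],(680,280) )
cv2.imwrite("pics/fin.png",np.vstack([a,b])[:,:,::-1]); print(r.read_state()["tool_pos"])
E
```

```text
[0.38404444 0.07388153 0.1604623 ]
```

View pics/fin.png

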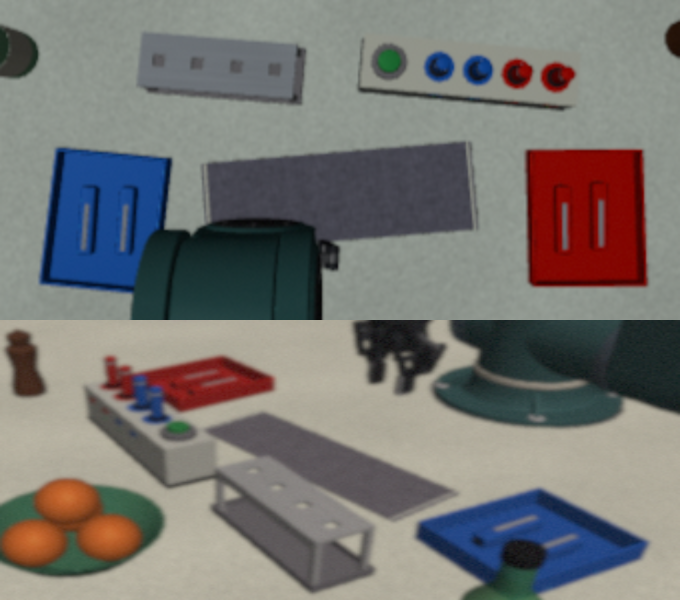

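The final views show all four probes home in wells of their own colour, two sleeves in each matching tray, the mat and drainer empty, the button out and the arm clear. Handing in.

```bash
python3 -c "
from station import r
print(r.job_done())"
```

```text
the job is handed in; nothing more can be done
None
```

The job is handed in: all four probes are home in wells of their own colour, the charge button was pressed and let go, and all four sleeves lie in their own trays. The hand-in call gave no verdict.

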